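Change over the brass stamping dies

TASK

First switch the die heater off by turning its selector to the white mark. Then lift each dark finished stamping out of its die and set it down stub up in the green tray, and place every bright brass blank on the bench into a die cavity of its own shape so that it lies fully home, stub up; once all of that is done, turn the selector to the red mark. Leave the other things on the bench where they are and let go of everything.

Things in the scene. Friction and masses are not known exactly. Their poses are not given: they have to be found in the camera images.
- dial (a joint): the die heater's selector knob, angle in rad, clockwise from above positive; clicks into detents at 0 (white mark, off), 0.65 (yellow mark, warm) and 1.30 (red mark, full heat)
- dial_grip (a point): on the knob's axis, 83.5 mm above the bench, 11 mm below the top of its bar grip; the bar is 56 mm long along this point's x, 16 mm wide, 30 mm high (from 64 to 95 mm above the bench), black with a white pointer line at its -x end; the frame turns with the knob
- heater_box: grey control box, 130 x 120 x 60 mm, fixed, selector in the middle of its top; origin at the centre of the underside; the marks lie round the knob on the robot's side (-x)
- die_round: fixed steel die plate, 95 (x) x 185 (y) x 25 mm, with two round cavities 69 mm across, 12 mm deep, at y = -45 and +45 mm in its frame; origin at the centre of the underside
- round_cavity0 (a point): centre of the floor of the round die plate's cavity at y = -45 mm, 13 mm above the bench; axes as the plate's; its mouth is 12 mm higher
- round_cavity1 (a point): centre of the floor of the round die plate's cavity at y = +45 mm, 13 mm above the bench; axes as the plate's; its mouth is 12 mm higher
- die_square: fixed steel die plate, 95 (x) x 185 (y) x 25 mm, with two square cavities 63 x 63 mm, sides along the plate's x and y, 12 mm deep, at y = -45 and +45 mm in its frame; origin at the centre of the underside
- square_cavity0 (a point): centre of the floor of the square die plate's cavity at y = -45 mm, 13 mm above the bench; axes as the plate's; its mouth is 12 mm higher
- square_cavity1 (a point): centre of the floor of the square die plate's cavity at y = +45 mm, 13 mm above the bench; axes as the plate's; its mouth is 12 mm higher
- round_blank1: bright brass blank: disc 66 mm across, 12 mm thick, with a central upright round stub 18 mm across standing 28 mm above it to hold it by (40 mm high in all), 0.3 kg. Origin at the centre of the underside, z up along the stub. May be absent (None from the start)
- round_blank2: bright brass blank: disc 66 mm across, 12 mm thick, with a central upright round stub 18 mm across standing 28 mm above it to hold it by (40 mm high in all), 0.3 kg. Origin at the centre of the underside, z up along the stub. May be absent (None from the start)
- square_blank1: bright brass blank: square plate 60 x 60 mm, 12 mm thick, with a central upright square stub 18 x 18 mm (sides parallel to the plate's) standing 28 mm above it to hold it by (40 mm high in all), 0.3 kg. Origin at the centre of the underside, z up along the stub, x and y along its sides. May be absent (None from the start)
- square_blank2: bright brass blank: square plate 60 x 60 mm, 12 mm thick, with a central upright square stub 18 x 18 mm (sides parallel to the plate's) standing 28 mm above it to hold it by (40 mm high in all), 0.3 kg. Origin at the centre of the underside, z up along the stub, x and y along its sides. May be absent (None from the start)
- round_stamping: finished stamping, dark brown with small studs, at first in its die plate's cavity1 (+y): disc 66 mm across, 12 mm thick, with a central upright round stub 18 mm across standing 28 mm above it to hold it by (40 mm high in all), 0.3 kg. Origin at the centre of the underside, z up along the stub. May be absent (None from the start)
- square_stamping: finished stamping, dark brown with small studs, at first in its die plate's cavity1 (+y): square plate 60 x 60 mm, 12 mm thick, with a central upright square stub 18 x 18 mm (sides parallel to the plate's) standing 28 mm above it to hold it by (40 mm high in all), 0.3 kg. Origin at the centre of the underside, z up along the stub, x and y along its sides. May be absent (None from the start)
- tray: fixed green plastic tray, 200 (x) x 130 (y) x 20 mm outside, walls and floor 4 mm thick; origin at the centre of the underside
- hammer: bystander, to be left alone: hammer, 300 mm, beyond the blanks
- washer: bystander, to be left alone: thick steel washer, 34 mm across, 10 mm high, among the blanks
- tape_measure: bystander, to be left alone: red tape measure, 70 x 32 x 65 mm
- wire_brush: bystander, to be left alone: brush, 220 mm
- wax_tin: bystander, to be left alone: tin can, 70 mm across, 70 mm high
Not all that is in view belongs to the job. Leave any pink look-alike of the square_blank2 alone. What is shaped like the square_blank1 but turquoise is not meant.

How it is judged:
By the outcome, as a careful person would: the job done as asked, in the order asked, and still so for the second after the job is handed in, with the robot touching nothing.
Of round_blank1, round_blank2, square_blank1, square_blank2 only 3 to 4 are there at a start; the rules pass over those that are not, and their reading is None.
Of round_stamping, square_stamping only 1 to 2 are there at a start; the rules pass over those that are not, and their reading is None.
At some moment in a run one of round_blank1, round_blank2, square_blank1, square_blank2 may be knocked a few centimetres aside while the robot is not near it.
It also fails if it takes over 210 s, if anything falls off the work surface, if the arm or the gripper's body presses on something with over 40 N, if the wrist force passes 120 N, or if a joint passes its speed limit or range.

ROBOT

A 7-joint arm with a two-finger parallel gripper is mounted at the origin on the work surface. World frame = base frame: x ahead of the robot, y to its left, z up, the work surface at z = 0. Lengths are in m, angles in rad, forces in N, time in s.
With the tool pointing down it reaches from about 0.35 to 0.9 m from the base axis. Payload 8.1 kg.
Tool frame: the origin (TCP) lies on the centre line of the jaws, within the pads' length; the fingertips stand 14 mm ahead of it and the grasp point (between the pads) lies 5 mm behind it; z points along the fingers, y is the direction in which the jaws open and shut (so a half turn about z gives the same grasp; the last joint's range is limited). The gripper opens to 92 mm and grips with 3 to 60 N. Pads are 19 mm wide; open, the fingers measure 130 mm over their backs; the gripper's body (75 mm by 190 mm) begins 47 mm behind the grasp point.
Start: joints at [-1.394, 0.434, 0.025, 1.573, -0.012, 1.134, -0.075], TCP at [0.173, 0.601, 0.241] pointing down, gripper open.
Joint ranges: [-2.62, 2.62], [-0.44, 2.09], [-1.27, 1.32], [0.08, 2.57], [-1.32, 4.46], [0.12, 2], [-2.74, 2.74]. Speed limits (rad/s): [2.22, 2.22, 3.01, 3.01, 3.14, 3.14, 3.14].

INTERFACE

Orientations are given as a rotation vector (axis times angle).
In Python, from cell import arm, optics gives the robot as it stands.
- The arm moves only by the shell command python3 -m creep 'ROWS' [FORCE]. ROWS is JSON, a list of rows, each an object with "translation": the shift along the tool's x, y, z in m, a list of three; "rot": the turn, a rotation vector about the tool's x, y, z in degrees, a list of three; "jaw": the finger opening in m, from 0 to 0.0918. In form: [{"translation": [x, y, z], "rot": [wx, wy, wz], "jaw": jaw}, ...]. A call has 1 to 12 rows; each row shifts and turns the commanded pose from where the row before left it, along the tool's axes as they then stand; what a row does not reach is not made up. A row lasts 1/12 s, in which the tool goes at most 41.7 mm and 7.16 degrees, less where a joint would pass 70% of its speed; a pose out of reach is approached as far as the arm can. A call is refused whole if a number of a shift passes 0.0417 or a number of a turn 7.16, either way. A call with a gripper value outside its range is refused whole. The fingers move at their own pace and stop on an object; FORCE is the grip in N (left out, the last holds). Time passes only in rows, so rows that do not move let the fingers close. It gives the time, the measured TCP pose, the force and the opening at its end, in the units of the state.
- arm.observe(): the state, without advancing time (a new reading comes with each control period).
- optics.get_image(name): name is "scene" or "top"; returns the picture (384x512x3 uint8, red, green, blue); there is no depth.
- optics.camera_info(name): a dict with "fx", "fy", "cx", "cy" (pixels), "R" (3x3) and "t" (3): a world point X has camera coordinates R X + t. Camera axes: x right, y down, z forward; pixel columns grow to the right and rows downward; lengths in m; the calibration is good to about 2 mm. A picture is of the moment at which its call begins. camera_info takes no time and is no camera call.
- arm.sign_off(): hands the job in, once; it reports no verdict.
Trained networks look in the newest picture that a camera, given by its name, has taken for a name from the list of things; names that differ only in an ending like _2 or _b are one class to them, and where a whole thing is asked for, a point or a joint stands for the part that bears it (a point fixed in the world has none). Each returns a list of dicts, best first, with "score" (0 to 1); they miss things now and then, are a little off and sometimes report something else, mostly with a low value. They report only what shows in the picture. A call takes as long as a camera call. They do not tell look-alikes from the thing itself.
- optics.boxes_of(camera, thing): "location" ([column, row] in pixels, amid what is visible of it).
- optics.pinpoint(camera, thing): "location" ([column, row] in pixels: a listed point, or the origin of a listed thing).
The state is a dict: "clock": time; "joints": joint angles; "dq": joint speeds; "joint_efforts": joint torques, N m; "position": TCP position; "ee_rot": TCP orientation; "force": force on the tool from outside, world axes, zero at the start; "ft_torque": the same for the moment, N m; "width": opening from 0.0 (shut) to 1.0 (fully open).
Only numpy, scipy, OpenCV 4.12 (cv2) and the standard library are available. Lean on these libraries where they do the work, as an engineer would, in place of code of your own. Each camera call takes 0.05 s, during which the arm holds its last target.

## Working session

There is one attempt and no reset: what is moved stays moved. The work goes in short steps, Python scripts to look and compute and a shell command to move; the robot and the scene stay as the last step left them, time stands still between calls to the robot, and variables do not carry over. Pictures are saved under pics/ and viewed, and the job is handed in when it is done.

```bash
ls; mkdir -p pics
python3 - <<'E'
from cell import arm, optics
import cv2, numpy as np
print(arm.observe())
for n in ("scene","top"):
    im=optics.get_image(n); cv2.imwrite(f"pics/{n}0.png",cv2.resize(im[:,:,::-1],(768,576)) )
    print(n,optics.camera_info(n))
E
```

```text
pics
{'clock': 0.0, 'joints': array([-1.39359524,  0.43522117,  0.02496975,  1.57407401, -0.01160832,
        1.13398368, -0.07506551]), 'dq': array([-9.82269134e-04, -1.02464578e-03, -4.25096961e-04, -1.13188481e-03,
       -9.59758682e-04, -1.16522032e-03,  6.50197179e-05]), 'joint_efforts': array([-2.38818866e-04, -6.67839217e+01,  9.84774157e-01, -3.14458930e+01,
       -6.05416973e-02,  4.31423611e-02,  1.70857606e-04]), 'position': array([0.17251958, 0.60022513, 0.23995496]), 'ee_rot': array([-4.38121891e-01, -3.11080695e+00,  2.41714713e-03]), 'force': array([0.18826155, 0.10316264, 0.2023377 ]), 'ft_torque': array([-0.00683972, -0.00174895, -0.04318307]), 'width': 1.0008209283555487}
scene {'fx': 369.9473475767616, 'fy': 369.9473475767616, 'cx': 257.1535768915862, 'cy': 191.9773546112534, 'R': array([[ 0.30663582,  0.95175739, -0.01150458],
       [ 0.56894904, -0.19296626, -0.79941292],
       [-0.76306714,  0.23858311, -0.60067182]]), 't': array([-0.16404541, -0.23855539,  1.39972442])}
top {'fx': 409.4867381119446, 'fy': 409.4867381119446, 'cx': 249.74942137123168, 'cy': 188.26721269023784, 'R': array([[-0.08703998, -0.99620337, -0.00170156],
       [-0.97408448,  0.0854651 , -0.20941621],
       [ 0.20876656, -0.01657012, -0.97782511]]), 't': array([0.03259359, 0.56793252, 1.07028233])}
```

View pics/scene0.png

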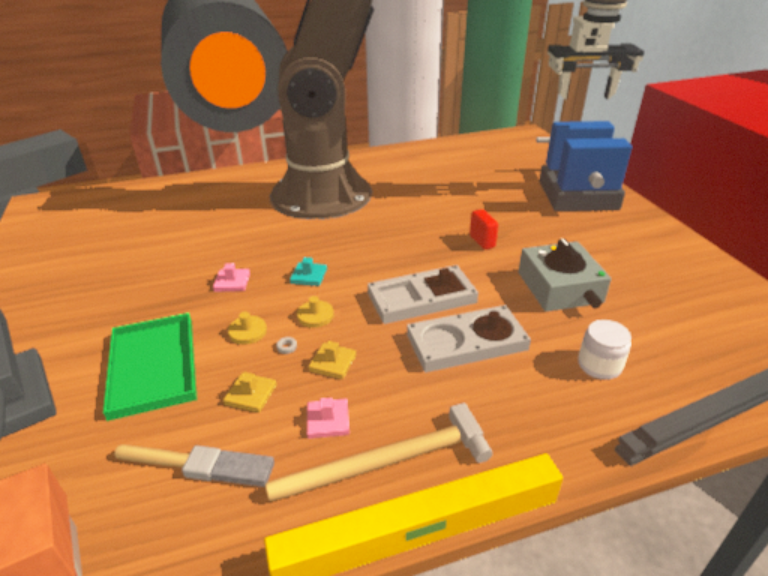

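View pics/top0.png

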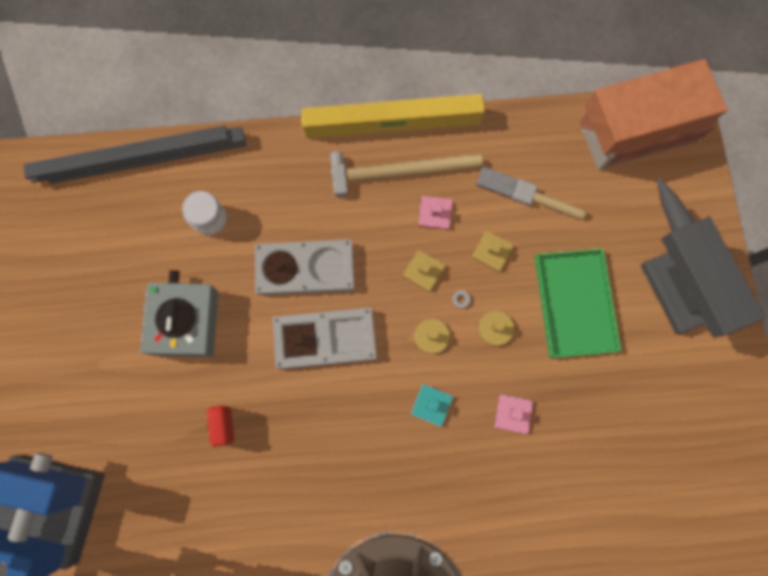

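Top view (768x576 scale): dies at about (304,267) round and (325,338) square, both stampings in their left (+y) cavities. Four brass blanks lie at about (425,270), (493,251), (433,337) and (497,328). The tray is at (578,303) and the heater at (178,320). Pink and turquoise look-alikes stay put. Now measuring.

```bash
cat > h.py <<'E'
from cell import arm, optics
import cv2, numpy as np
from scipy.spatial.transform import Rotation as Rn
CI={n:optics.camera_info(n) for n in ("scene","top")}
def proj(n,X):
    c=CI[n]; p=c["R"]@np.asarray(X,float)+c["t"]; return np.array([c["fx"]*p[0]/p[2]+c["cx"],c["fy"]*p[1]/p[2]+c["cy"]])
def back(n,px,z):
    c=CI[n]; d=c["R"].T@np.array([(px[0]-c["cx"])/c["fx"],(px[1]-c["cy"])/c["fy"],1]); o=-c["R"].T@c["t"]
    return o+d*(z-o[2])/d[2]
def get(n,name=None):
    im=optics.get_image(n)[:,:,::-1].copy()
    if name: cv2.imwrite(f"pics/{name}.png",im)
    return im
def st():
    s=arm.observe(); R=Rn.from_rotvec(s["ee_rot"]).as_matrix()
    print("t",round(s["clock"],2),"p",s["position"].round(4),"yaw_y",np.degrees(np.arctan2(R[1,1],R[0,1])).round(2),"xaxis",R[:,0].round(3),"z",R[:,2].round(3),"F",s["force"].round(1),"w",(s["width"]*0.0918).round(4),"q7",s["joints"].round(2))
    return s,R
E
python3 - <<'E'
from h import *
get("scene","s1");get("top","t1")
Z=dict(dial_grip=.0835,round_cavity0=.013,round_cavity1=.013,square_cavity0=.013,square_cavity1=.013,round_stamping=.013,square_stamping=.013,tray=0,round_blank1=0,square_blank1=0,heater_box=0,die_round=0,die_square=0)
for k,z in Z.items():
    for n in ("top","scene"):
        for d in optics.pinpoint(n,k)[:6]:
            print(k,n,round(d["score"],2),np.round(d["location"],1),back(n,d["location"],z)[:2].round(4))
E
```

```text
dial_grip top 0.68 [113.4 213.5] [0.5268 0.3518]
dial_grip scene 0.76 [378.8 171.5] [0.5548 0.3429]
dial_grip scene 0.62 [313.4 225.7] [0.6984 0.0819]
dial_grip scene 0.25 [165.7 263.2] [ 0.7063 -0.2493]
round_cavity0 top 0.9 [187.8 177.6] [0.6258 0.1581]
round_cavity0 top 0.77 [219.6 174.6] [0.6267 0.0657]
round_cavity0 scene 0.86 [323.  220.2] [0.6176 0.1525]
round_cavity0 scene 0.8 [297.3 229.2] [0.6281 0.0763]
round_cavity0 scene 0.17 [104.7 241.2] [ 0.5181 -0.386 ]
round_cavity1 top 0.9 [187.8 177.6] [0.6258 0.1581]
round_cavity1 top 0.77 [219.6 174.6] [0.6267 0.0657]
round_cavity1 scene 0.86 [323.  220.2] [0.6176 0.1525]
round_cavity1 scene 0.8 [297.3 229.2] [0.6281 0.0763]
round_cavity1 scene 0.17 [104.7 241.2] [ 0.5181 -0.386 ]
square_cavity0 top 0.74 [230.4 223.7] [0.4814 0.0455]
square_cavity0 top 0.64 [199.4 227.9] [0.4772 0.1336]
square_cavity0 top 0.43 [381.1 201.8] [ 0.5065 -0.3882]
square_cavity0 scene 0.88 [261.8 199.4] [0.4841 0.0301]
square_cavity0 scene 0.75 [295.1 191.4] [0.4794 0.132 ]
square_cavity0 scene 0.59 [102.9 242.3] [ 0.5207 -0.3902]
square_cavity1 top 0
[... 1361 characters left out ...]
 191.8] [ 0.3345 -0.2473]
square_blank1 scene 0.88 [166.1 269. ] [ 0.6434 -0.2543]
square_blank1 scene 0.8 [204.1 183.5] [ 0.3387 -0.105 ]
heater_box top 0.76 [125.  214.2] [0.5369 0.3456]
heater_box top 0.58 [199.2 229.1] [0.4755 0.1358]
heater_box scene 0.84 [374.4 192.7] [0.5429 0.3537]
die_round top 0.74 [200.  178.8] [0.6224 0.1245]
die_round scene 0.63 [312.8 226.5] [0.6185 0.1244]
die_round scene 0.54 [399.1 243.6] [0.7422 0.2979]
die_square top 0.75 [219.1 224. ] [0.4851 0.0783]
die_square top 0.56 [330.7 166.3] [ 0.6265 -0.2612]
die_square scene 0.86 [280.  196.8] [0.4736 0.0885]
die_square scene 0.5 [300.1 229. ] [0.6168 0.0896]
die_square scene 0.32 [250.3 307.8] [ 0.8041 -0.1015]
```

Run:
```python
import cv2
t=cv2.imread("pics/t1.png"); s=cv2.imread("pics/s1.png")
cv2.imwrite("pics/t1a.png",cv2.resize(t[140:290,85:260],(700,600),interpolation=cv2.INTER_CUBIC))
cv2.imwrite("pics/t1b.png",cv2.resize(t[120:290,260:420],(565,600),interpolation=cv2.INTER_CUBIC))
cv2.imwrite("pics/s1a.png",cv2.resize(s[140:260,230:430],(800,480),interpolation=cv2.INTER_CUBIC))
```

```text
(no output)
```

View pics/t1a.png

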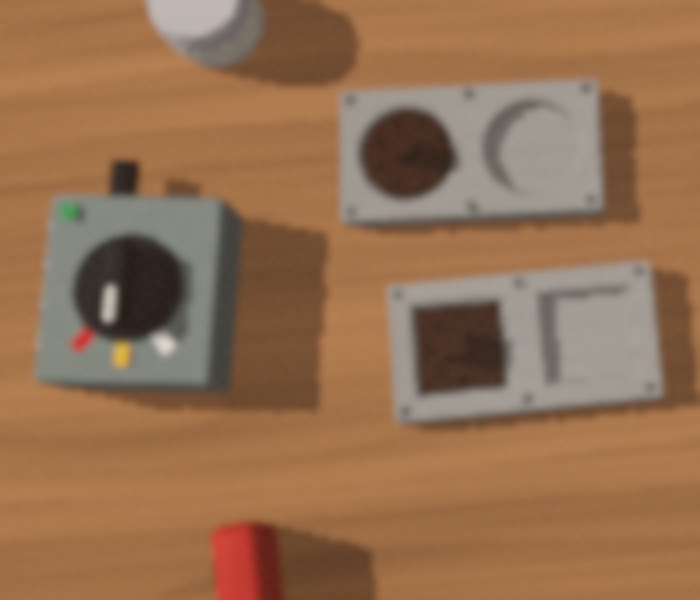

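View pics/t1b.png

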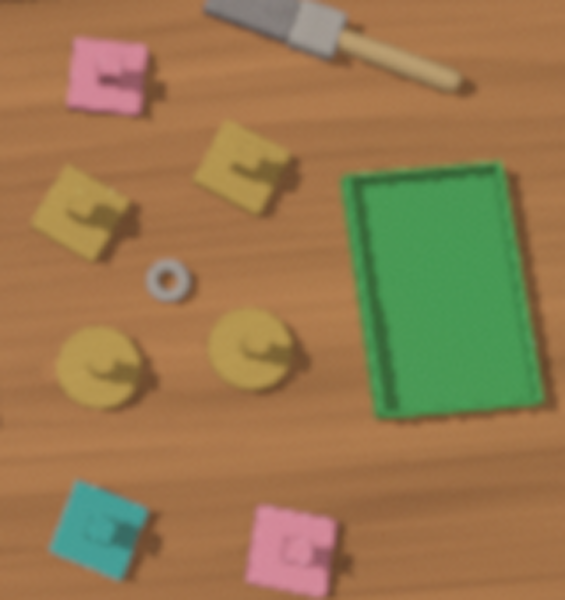

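View pics/s1a.png

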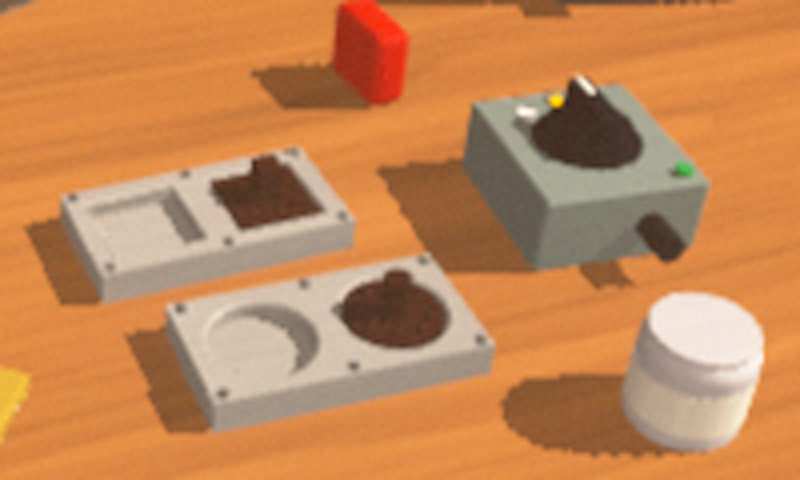

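```bash
cat > fit.py <<'E'
from h import *
from scipy.optimize import minimize
def pts(kind,x,y,yaw):
    """list of convex parts (3d points)"""
    c,s=np.cos(yaw),np.sin(yaw)
    def T(P): P=np.array(P,float); return np.c_[x+c*P[:,0]-s*P[:,1],y+s*P[:,0]+c*P[:,1],P[:,2]]
    def box(a,b,z0,z1): return T([[i*a/2,j*b/2,z] for i in(-1,1) for j in(-1,1) for z in (z0,z1)])
    def cyl(r,z0,z1): t=np.linspace(0,2*np.pi,48,endpoint=False); return T([[r*np.cos(u),r*np.sin(u),z] for u in t for z in (z0,z1)])
    if kind=="die": return [box(.095,.185,0,.025)]
    if kind=="tray": return [box(.2,.13,0,.02)]
    if kind=="heater": return [box(.13,.12,0,.06)]
    if kind[0]=="r": z=float(kind[1:] or 0); return [cyl(.033,z,z+.012),cyl(.009,z,z+.04)]
    if kind[0]=="s": z=float(kind[1:] or 0); return [box(.06,.06,z,z+.012),box(.018,.018,z,z+.04)]
    if kind[0]=="R": z=float(kind[1:]); return [cyl(.033,z+.0118,z+.012),cyl(.009,z,z+.04)]
    if kind[0]=="S": z=float(kind[1:]); return [box(.06,.06,z+.0118,z+.012),box(.018,.018,z,z+.04)]
def render(n,parts,roi,ss=8):
    x0,y0,x1,y1=roi; m=np.zeros(((y1-y0)*ss,(x1-x0)*ss),np.uint8)
    for P in parts:
        q=np.array([proj(n,p) for p in P]); q=(q-[x0-.5,y0-.5])*ss-.5
        h=cv2.convexHull(q.astype(np.float32)); cv2.fillConvexPoly(m,np.round(h*16).astype(np.int32),1,shift=4)
    return cv2.resize(m.astype(np.float32),(x1-x0,y1-y0),interpolation=cv2.INTER_AREA)
def fit(kind,masks,x,y,yaw,useyaw=True):
    rois={}
    for n in masks:
        q=np.array([proj(n,p) for P in pts(kind,x,y,yaw) for p in P]); a=np.floor(q.min(0)-8).astype(int);b=np.ceil(q.max(0)+8).astype(int)
        rois[n]=(a[0],a[1],b[0],b[1])
    def cost(v):
        t=0
        for n,m in masks.items():
            x0,y0,x1,y1=rois[n]
            t+=np.mean((render(n,pts(kind,v[0]/1e3,v[1]/1e3,np.radians(v[2]) if useyaw else yaw),rois[n])-m[y0:y1,x0:x1])**2)
        return t
    v0=np.array([x*1e3,y*1e3,np.degrees(yaw)]); best=None
    for d in (12,3):
        sim=np.array([v0,v0+[d,0,0],v0+[0,d,0],v0+[0,0,d]]); r=minimize(cost,v0,method="Nelder-Mead",options=dict(initial_simplex=sim,xatol=.02,fatol=1e-7,maxiter=300)); v0=r.x
    return v0.round(2),round(r.fun,5)
def big(m,x0y0):
    return m
def hsv(im): return cv2.cvtColor(im,cv2.COLOR_BGR2HSV).astype(int)
E
python3 - <<'E'
from fit import *
for n,f in (("top","t1"),("scene","s1")):
    H=hsv(cv2.imread(f"pics/{f}.png"))
    for nm,X in dict(brass=(.4666,-.116,.012),brassS=(.601,-.1127,.012),wood=(.53,-.05,0),die=(.62,.112,.025),stamp=(.627,.159,.025),tray=(.5,-.39,.004),heater=(.50,.32,.06)).items():
        q=proj(n,X).round().astype(int); print(n,nm,q,H[q[1]+1,q[0]-6:q[0]+7:3].tolist())
E
```

```text
top brass [288 224] [[21, 138, 183], [20, 144, 166], [20, 143, 160], [20, 146, 140], [19, 148, 126]]
top brassS [282 178] [[21, 142, 180], [20, 146, 161], [21, 143, 175], [21, 147, 165], [20, 147, 125]]
top wood [262 205] [[14, 139, 167], [14, 140, 168], [14, 139, 167], [14, 141, 168], [14, 141, 168]]
top die [203 177] [[11, 86, 65], [14, 25, 151], [16, 21, 160], [14, 28, 119], [15, 25, 123]]
top stamp [187 176] [[10, 131, 72], [9, 126, 71], [9, 121, 63], [9, 114, 58], [9, 127, 58]]
top tray [381 205] [[65, 133, 153], [65, 136, 154], [65, 135, 153], [65, 137, 153], [65, 135, 153]]
top heater [128 224] [[38, 15, 139], [19, 19, 213], [23, 20, 167], [47, 17, 132], [43, 17, 136]]
scene brass [209 207] [[19, 184, 154], [19, 181, 155], [19, 183, 170], [21, 187, 231], [22, 186, 238]]
scene brassS [222 239] [[19, 190, 153], [19, 182, 150], [18, 178, 163], [21, 186, 237], [21, 186, 238]]
scene wood [239 219] [[14, 176, 226], [13, 178, 225], [13, 177, 225], [13, 176, 223], [14, 178, 222]]
scene die [309 221] [[15, 51, 131], [16, 53, 126], [17, 43, 188], [15, 43, 217], [14, 48, 213]]
scene stamp [327 218] [[11, 128, 80], [11, 129, 89], [10, 118, 82], [12, 146, 89], [11, 149, 94]]
scene tray [104 239] [[67, 197, 199], [67, 194, 200], [66, 195, 197], [66, 192, 198], [66, 194, 197]]
scene heater [360 170] [[27, 32, 170], [30, 36, 158], [21, 48, 112], [13, 75, 82], [10, 127, 66]]
```

```bash
cat >> fit.py <<'E'
def mask(im,what):
    up=cv2.cvtColor(np.float32(im)/255,cv2.COLOR_BGR2HSV); h,s,v=up[...,0]/2,up[...,1]*255,up[...,2]*255
    if what=="brass": m=np.clip((h-15)/4,0,1)*(h<28)*(s>90)
    elif what=="grey": m=np.clip((95-s)/60,0,1)
    elif what=="green": m=((h>50)&(h<80)&(s>90)).astype(float)
    elif what=="dark": m=np.clip((120-v)/30,0,1)*(h<13)*np.clip((s-60)/40,0,1)
    return m.astype(np.float32)
def hullmask(m,x,y,z,n):
    """fill holes: keep component near the point, take its convex hull"""
    q=proj(n,(x,y,z)); b=(m>.5).astype(np.uint8); k,l,stt,cen=cv2.connectedComponentsWithStats(b)
    i=1+np.argmin([np.hypot(*(c-q))-a**.5*.3 for c,a in zip(cen[1:],stt[1:,4])])
    c,_=cv2.findContours((l==i).astype(np.uint8),cv2.RETR_EXTERNAL,cv2.CHAIN_APPROX_NONE); c=max(c,key=cv2.contourArea)
    o=np.zeros_like(b); cv2.fillConvexPoly(o,cv2.convexHull(c),1); return o.astype(np.float32)
E
cat > all.py <<'E'
from fit import *
import sys
T,S=sys.argv[1:3]
im=dict(top=cv2.imread(f"pics/{T}.png"),scene=cv2.imread(f"pics/{S}.png"))
L=[("die_round","die","grey",.622,.112,0),("die_square","die","grey",.48,.09,0),("tray","tray","green",.506,-.39,0.1),
("rb_a","r0","brass",.4666,-.114,0),("rb_b","r0","brass",.466,-.237,0),("sb_a","s0","brass",.605,-.112,-.5),("sb_b","s0","brass",.635,-.256,-.5)]
for nm,k,w,x,y,a in L:
    M={n:mask(i,w) for n,i in im.items()}
    if k in("die","tray"): M={n:hullmask(m,x,y,.02,n) for n,m in M.items()}
    for sel in (("top",),("scene",),("top","scene")):
        print(nm,sel,*fit(k,{n:M[n] for n in sel},x,y,a,k[0]!="r"))
E
time python3 all.py t1 s1
```

```text
die_round ('top',) [621.72 115.2   -2.38] 0.00644
die_round ('scene',) [621.67 117.48  -1.83] 0.00704
die_round ('top', 'scene') [621.72 116.31  -2.37] 0.01679
die_square ('top',) [480.37  86.27   0.62] 0.01181
die_square ('scene',) [481.45  88.6    0.55] 0.00954
die_square ('top', 'scene') [480.63  86.93   0.69] 0.02387
tray ('top',) [ 5.0699e+02 -3.9817e+02  2.3000e-01] 0.00593
tray ('scene',) [ 5.0938e+02 -3.9611e+02  2.8000e-01] 0.00425
tray ('top', 'scene') [ 5.0819e+02 -3.9705e+02  3.3000e-01] 0.01775
rb_a ('top',) [ 468.23 -115.94    5.18] 0.00168
rb_a ('scene',) [ 468.04 -114.16    5.21] 0.00551
rb_a ('top', 'scene') [ 468.3  -114.94    5.53] 0.01026
rb_b ('top',) [ 472.76 -238.98    3.15] 0.00163
rb_b ('scene',) [ 4.7319e+02 -2.3740e+02 -4.1000e-01] 0.00387
rb_b ('top', 'scene') [ 4.7296e+02 -2.3804e+02 -2.1000e-01] 0.00867
sb_a ('top',) [ 596.84 -114.14  -36.42] 0.00193
sb_a ('scene',) [ 597.   -112.23  -36.78] 0.00471
sb_a ('top', 'scene') [ 597.05 -113.04  -36.52] 0.00966
sb_b ('top',) [ 624.06 -251.82  -33.51] 0.00221
sb_b ('scene',) [ 624.69 -249.95  -34.08] 0.00281
sb_b ('top', 'scene') [ 624.29 -250.88  -33.99] 0.00855
real	0m11.659s
user	0m10.817s
sys	0m0.235s
```

Run:
```python
from fit import *
im=dict(top=cv2.imread("pics/t1.png"),scene=cv2.imread("pics/s1.png"))
for nm,k,x,y,a in [("rst","R0.013",.622,.160,0),("sst","S0.013",.48,.131,0)]:
    M={n:mask(i,"dark") for n,i in im.items()}
    for sel in (("top",),("scene",),("top","scene")):
        print(nm,sel,*fit(k,{n:M[n] for n in sel},x,y,a,k[0]!="R"))
# heater: grey hull incl. knob; top only uses box + knob above
M={n:hullmask(mask(i,"grey"),.54,.35,.03,n) for n,i in im.items()}
for sel in (("top",),("scene",)): print("heater",sel,*fit("heater",{n:M[n] for n in sel},.54,.35,0))
# pointer white
for n,(c0,c1,r0,r1) in dict(top=(90,150,185,245),scene=(345,410,150,200)).items():
    I=im[n].astype(int); m=(I.min(2)>(170 if n=="top" else 185)); 
    ys,xs=np.nonzero(m[r0:r1,c0:c1]); print(n,[(x+c0,y+r0,I[y+r0,x+c0].tolist()) for x,y in zip(xs,ys)])
t=im["top"];s=im["scene"]
cv2.imwrite("pics/k1.png",np.hstack([cv2.resize(t[185:245,90:150],(540,540),interpolation=cv2.INTER_NEAREST)]))
cv2.imwrite("pics/k2.png",cv2.resize(s[150:200,345:410],(650,500),interpolation=cv2.INTER_NEAREST))
```

```text
rst ('top',) [622.15 160.15   1.25] 0.02927
rst ('scene',) [ 6.2567e+02  1.6102e+02 -2.0000e-01] 0.01913
rst ('top', 'scene') [624.75 160.78   3.66] 0.05147
sst ('top',) [4.8066e+02 1.3160e+02 2.5000e-01] 0.03194
sst ('scene',) [482.94 131.6    3.25] 0.01918
sst ('top', 'scene') [481.72 131.94   1.48] 0.0525
heater ('top',) [537.15 351.13  -7.06] 0.01791
heater ('scene',) [531.83 353.82  -7.66] 0.01979
top [(np.int64(112), np.int64(213), [174, 183, 189]), (np.int64(112), np.int64(214), [177, 186, 192]), (np.int64(112), np.int64(215), [176, 185, 191]), (np.int64(112), np.int64(216), [171, 180, 186]), (np.int64(125), np.int64(224), [174, 184, 189]), (np.int64(126), np.int64(224), [171, 180, 186]), (np.int64(124), np.int64(225), [183, 192, 197]), (np.int64(125), np.int64(225), [197, 207, 213]), (np.int64(126), np.int64(225), [198, 207, 213]), (np.int64(127), np.int64(225), [183, 193, 198]), (np.int64(124), np.int64(226), [178, 187, 191]), (np.int64(125), np.int64(226), [198, 207, 212]), (np.int64(126), np.int64(226), [202, 212, 218]), (np.int64(127), np.int64(226), [192, 202, 207]), (np.int64(125), np.int64(227), [183, 193, 198]), (np.int64(126), np.int64(227), [190, 200, 205]), (np.int64(127), np.int64(227), [178, 187, 192])]
scene [(np.int64(375), np.int64(160), [205, 226, 239]), (np.int64(376), np.int64(160), [200, 224, 236]), (np.int64(376), np.int64(161), [220, 235, 245]), (np.int64(377), np.int64(161), [202, 224, 237]), (np.int64(377), np.int64(162), [219, 234, 244]), (np.int64(359), np.int64(167), [194, 218, 227]), (np.int64(360), np.int64(167), [233, 247, 251]), (np.int64(361), np.int64(167), [229, 243, 249]), (np.int64(362), np.int64(167), [219, 235, 243]), (np.int64(363), np.int64(167), [192, 216, 224]), (np.int64(360), np.int64(168), [220, 238, 246]), (np.int64(361), np.int64(168), [223, 238, 247]), (np.int64(362), np.int64(168), [220, 236, 245]), (np.int64(363), np.int64(168), [196, 219, 229])]
```

View pics/k1.png

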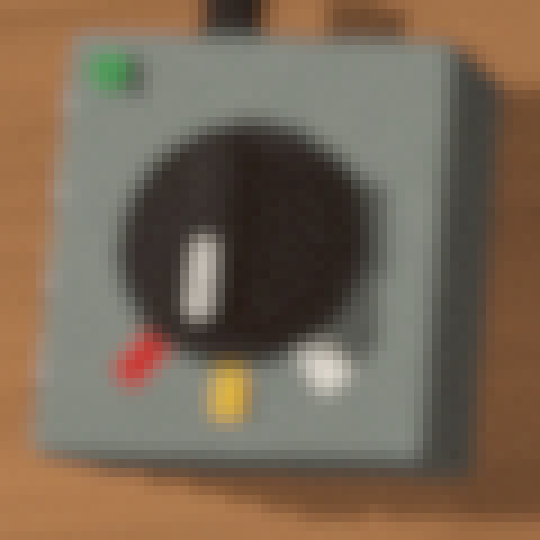

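View pics/k2.png

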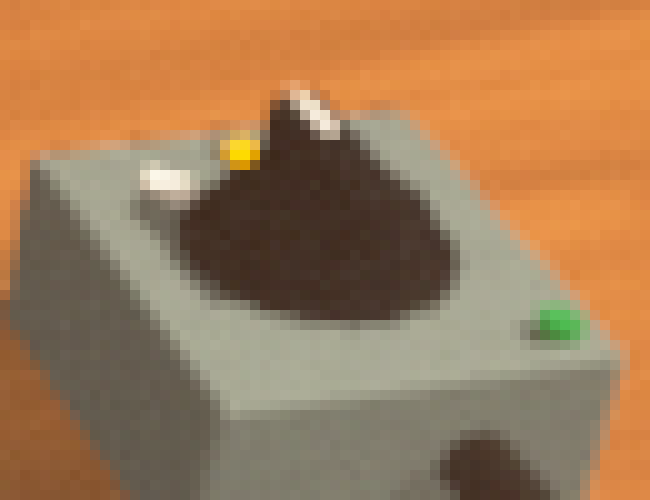

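Run:
```python
from h import *
f=lambda p:(p[0]/9+90-.5,p[1]/9+185-.5); g=lambda p:(p[0]/10+345-.5,p[1]/10+150-.5)
C=[back("top",f(p),.06)[:2] for p in [(78,36),(453,42),(418,462),(35,448)]]; print("top corners",np.round(C,4),"c",np.mean(C,0).round(4))
D=[back("scene",g(p),.06)[:2] for p in [(35,155),(222,412),(618,360),(395,105)]]; print("scene corners",np.round(D,4),"c",np.mean(D,0).round(4))
for E in (C,D):
    for i in range(4):
        d=np.array(E[(i+1)%4])-E[i]; print(np.linalg.norm(d).round(4),np.degrees(np.arctan2(d[1],d[0])).round(1))
a=back("top",f((206,232)),.095)[:2]; b=back("top",f((196,322)),.095)[:2]; print("ptr top",a,b,np.degrees(np.arctan2(*(b-a)[::-1])))
a2=back("scene",g((332,130)),.095)[:2]; b2=back("scene",g((295,85)),.095)[:2]; print("ptr scene",a2,b2,np.degrees(np.arctan2(*(b2-a2)[::-1])))
c=np.mean(C,0)
for nm,p in dict(red=(143,360),yel=(228,392),whi=(325,368)).items():
    m=back("top",f(p),.06)[:2]; d=m-c; print(nm,m.round(4),np.degrees(np.arctan2(d[1],d[0])))
```

```text
top corners [[0.6046 0.4001]
 [0.5926 0.2855]
 [0.4648 0.2999]
 [0.4791 0.4142]] c [0.5353 0.3499]
scene corners [[0.4674 0.3009]
 [0.5946 0.2858]
 [0.6081 0.3985]
 [0.4775 0.4149]] c [0.5369 0.35  ]
0.1153 -95.9
0.1286 173.6
0.1152 82.9
0.1263 -6.4
0.1281 -6.7
0.1135 83.1
0.1317 172.8
0.1145 -95.1
ptr top [0.53361893 0.35059818] [0.50721034 0.35396494] 172.73471073758324
ptr scene [0.52930156 0.35323249] [0.5054615  0.35645483] 172.3022810472114
red [0.5028 0.3816] 135.76321830165472
yel [0.4909 0.3562] 171.918399215195
whi [0.4956 0.327 ] -149.99536111518458
```

```bash
cat > plan.py <<'E'
from h import *
import sys
def plan(p,yaw,N=None,state=None):
    """yaw = world direction (deg) of tool y, mod 180; tool straight down"""
    s=arm.observe() if state is None else None
    P,R=(s["position"],Rn.from_rotvec(s["ee_rot"]).as_matrix()) if s else state
    best=None
    for k in (0,180,-180):
        a=np.radians(yaw+k); y=np.array([np.cos(a),np.sin(a),0]); z=np.array([0,0,-1.]); Rt=np.c_[np.cross(y,z),y,z]
        w=Rn.from_matrix(R.T@Rt).as_rotvec(degrees=True)
        if best is None or np.linalg.norm(w)<np.linalg.norm(best[0]): best=(w,Rt)
    w,Rt=best; dp=np.asarray(p)-P
    n=N or max(int(np.ceil(np.linalg.norm(dp)/.030)),int(np.ceil(np.abs(w).max()/6)),1)
    r=Rn.from_rotvec(w/n,degrees=True).as_matrix(); A=sum(np.linalg.matrix_power(r,i) for i in range(n))
    t=np.linalg.solve(R@A,dp) if False else np.linalg.solve(A,R.T@dp)
    print("rows",n,"t",t.round(4).tolist(),"rot",(w/n).round(2).tolist(), "dist",np.linalg.norm(dp).round(3)); return p,Rt
if __name__=="__main__":
    st(); s=None
    for a in sys.argv[1:]:
        v=[float(u) for u in a.split(",")]; s=plan(v[:3],v[3],int(v[4]) if len(v)>4 else None,s)
E
python3 plan.py 0.536,0.350,0.15,82.7 0.536,0.350,0.082,82.7
```

```text
Traceback (most recent call last):
  File "plan.py", line 18, in <module>
    st(); s=None
    ~~^^
  File "h.py", line 16, in st
    print("t",round(s["clock"],2),"p",s["position"].round(4),"yaw_y",np.degrees(np.arctan2(R[1,1],R[0,1])).round(2),"xaxis",R[:,0].round(3),"z",R[:,2].round(3),"F",s["force"].round(1),"w",(s["width"]*0.0918).round(4),"q7",s["joints"].round(2))
                                                                                                                                                                                            ^^^^^^^^^^^^^^^^^^^^^^^^^
AttributeError: 'float' object has no attribute 'round'
```

```bash
sed -i 's/(s\["width"\]\*0.0918).round(4)/round(s["width"]*0.0918,4)/' h.py; python3 plan.py 0.536,0.350,0.15,82.7 0.536,0.350,0.082,82.7
```

```text
t 1.5 p [0.1726 0.6007 0.2407] yaw_y 73.97 xaxis [-0.961  0.276 -0.   ] z [ 0. -0. -1.] F [ 0.1 -0.4 -0. ] w 0.0919 q7 [-1.39  0.43  0.03  1.57 -0.01  1.13 -0.08]
rows 16 t [-0.0255, -0.0106, 0.0057] rot [-0.0, 0.0, -0.55] dist 0.451
rows 3 t [0.0, 0.0, 0.0227] rot [0.0, 0.0, 0.0] dist 0.068
```

```bash
python3 -m creep '[{"translation":[-0.0255,-0.0106,0.0057],"rot":[0,0,-0.55],"jaw":0.06},{"translation":[-0.0255,-0.0106,0.0057],"rot":[0,0,-0.55],"jaw":0.06},{"translation":[-0.0255,-0.0106,0.0057],"rot":[0,0,-0.55],"jaw":0.06},{"translation":[-0.0255,-0.0106,0.0057],"rot":[0,0,-0.55],"jaw":0.06},{"translation":[-0.0255,-0.0106,0.0057],"rot":[0,0,-0.55],"jaw":0.06},{"translation":[-0.0255,-0.0106,0.0057],"rot":[0,0,-0.55],"jaw":0.06},{"translation":[-0.0255,-0.0106,0.0057],"rot":[0,0,-0.55],"jaw":0.06},{"translation":[-0.0255,-0.0106,0.0057],"rot":[0,0,-0.55],"jaw":0.06},{"translation":[-0.0255,-0.0106,0.0057],"rot":[0,0,-0.55],"jaw":0.06},{"translation":[-0.0255,-0.0106,0.0057],"rot":[0,0,-0.55],"jaw":0.06},{"translation":[-0.0255,-0.0106,0.0057],"rot":[0,0,-0.55],"jaw":0.06},{"translation":[-0.0255,-0.0106,0.0057],"rot":[0,0,-0.55],"jaw":0.06}]' 30; python3 plan.py 0.536,0.350,0.15,82.7 0.536,0.350,0.082,82.7
```

```text
clock: 2.5
position: [0.443, 0.4072, 0.1722]
ee_rot: [0.258, 3.131, 0.0]
force: [0.9, -0.0, 0.6]
width: 0.652
t 2.5 p [0.443  0.4072 0.1722] yaw_y 80.6 xaxis [-0.987  0.163 -0.   ] z [ 0.  0. -1.] F [ 0.9 -0.   0.6] w 0.0599 q7 [-0.88  0.46  0.07  1.72 -0.04  0.96  0.61]
rows 4 t [-0.0251, -0.0107, 0.0056] rot [0.0, 0.0, -0.53] dist 0.111
rows 3 t [0.0, 0.0, 0.0227] rot [0.0, 0.0, 0.0] dist 0.068
```

```bash
python3 -m creep '[{"translation":[-0.0251,-0.0107,0.0056],"rot":[0,0,-0.53],"jaw":0.06},{"translation":[-0.0251,-0.0107,0.0056],"rot":[0,0,-0.53],"jaw":0.06},{"translation":[-0.0251,-0.0107,0.0056],"rot":[0,0,-0.53],"jaw":0.06},{"translation":[-0.0251,-0.0107,0.0056],"rot":[0,0,-0.53],"jaw":0.06},{"translation":[0,0,0],"rot":[0,0,0],"jaw":0.06},{"translation":[0,0,0.0227],"rot":[0,0,0],"jaw":0.06},{"translation":[0,0,0.0227],"rot":[0,0,0],"jaw":0.06},{"translation":[0,0,0.0227],"rot":[0,0,0],"jaw":0.06},{"translation":[0,0,0],"rot":[0,0,0],"jaw":0.06}]'
python3 - <<'E'
from h import *
st(); t=get("top","t2"); s=get("scene","s2")
cv2.imwrite("pics/k3.png",np.hstack([cv2.resize(t[170:250,85:165],(400,400)),cv2.resize(s[120:200,340:420],(400,400))]))
E
```

```text
clock: 3.25
position: [0.5324, 0.3491, 0.0777]
ee_rot: [-0.2, -3.13, 0.007]
force: [-1.4, -1.1, -0.1]
width: 0.651
t 3.25 p [0.5324 0.3491 0.0777] yaw_y 82.69 xaxis [-0.992  0.127  0.005] z [-0.005 -0.004 -1.   ] F [-1.4 -1.1 -0.1] w 0.0597 q7 [-0.71  0.62  0.06  1.71 -0.05  0.82  0.82]
```

View pics/k3.png

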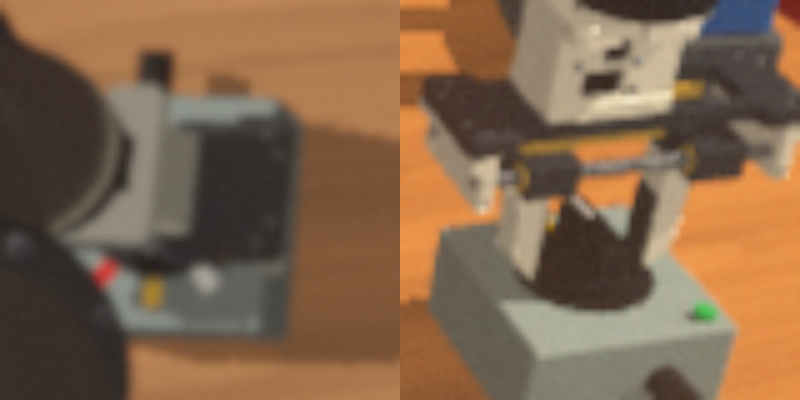

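Fingers straddle the bar, no contact. Settling and checking, then closing.

```bash
python3 -m creep '[{"translation":[0,0,0],"rot":[0,0,0],"jaw":0.06},{"translation":[0,0,0],"rot":[0,0,0],"jaw":0.06}]'; python3 plan.py 0.536,0.350,0.082,82.7
```

```text
clock: 3.52
position: [0.5357, 0.3513, 0.0836]
ee_rot: [0.2, 3.133, 0.003]
force: [0.3, 0.7, -0.3]
width: 0.652
t 3.52 p [0.5357 0.3513 0.0836] yaw_y 82.68 xaxis [-0.992  0.127 -0.002] z [ 0.002  0.002 -1.   ] F [ 0.3  0.7 -0.3] w 0.0599 q7 [-0.71  0.61  0.06  1.7  -0.05  0.83  0.82]
rows 1 t [-0.0004, -0.0012, 0.0016] rot [0.11, 0.11, -0.02] dist 0.002
```

```bash
python3 -m creep '[{"translation":[0,0,0],"rot":[0,0,0],"jaw":0.01},{"translation":[0,0,0],"rot":[0,0,0],"jaw":0.01},{"translation":[0,0,0],"rot":[0,0,0],"jaw":0.01},{"translation":[0,0,0],"rot":[0,0,0],"jaw":0.01},{"translation":[0,0,0],"rot":[0,0,0],"jaw":0.01},{"translation":[0,0,0],"rot":[0,0,0],"jaw":0.01}]' 40
python3 - <<'E'
from h import *
st()
E
python3 -m creep '[{"translation":[0,0,0],"rot":[0,0,-4.65],"jaw":0.01},{"translation":[0,0,0],"rot":[0,0,-4.65],"jaw":0.01},{"translation":[0,0,0],"rot":[0,0,-4.65],"jaw":0.01},{"translation":[0,0,0],"rot":[0,0,-4.65],"jaw":0.01},{"translation":[0,0,0],"rot":[0,0,-4.65],"jaw":0.01},{"translation":[0,0,0],"rot":[0,0,-4.65],"jaw":0.01},{"translation":[0,0,0],"rot":[0,0,-4.65],"jaw":0.01},{"translation":[0,0,0],"rot":[0,0,-4.65],"jaw":0.01},{"translation":[0,0,0],"rot":[0,0,0],"jaw":0.01},{"translation":[0,0,0],"rot":[0,0,0],"jaw":0.01}]'
python3 - <<'E'
from h import *
st()
E
```

```text
clock: 4.02
position: [0.5348, 0.3506, 0.0819]
ee_rot: [0.2, 3.135, 0.0]
force: [0.5, 0.5, -0.3]
width: 0.267
t 4.02 p [0.5348 0.3506 0.0819] yaw_y 82.68 xaxis [-0.992  0.127 -0.   ] z [ 0.  0. -1.] F [ 0.5  0.5 -0.3] w 0.0245 q7 [-0.71  0.62  0.06  1.7  -0.05  0.83  0.82]
clock: 4.85
position: [0.535, 0.3513, 0.0819]
ee_rot: [-0.807, 3.035, 0.002]
force: [1.1, 3.7, -2.3]
width: 0.17
t 4.85 p [0.535  0.3513 0.0819] yaw_y 119.77 xaxis [-0.868 -0.497 -0.001] z [ 0.     0.001 -1.   ] F [ 1.1  3.7 -2.3] w 0.0156 q7 [-0.59  0.62 -0.11  1.69  0.09  0.84  1.35]
```

```bash
python3 -m creep '[{"translation":[0,0,0],"rot":[0,0,0],"jaw":0.06},{"translation":[0,0,0],"rot":[0,0,0],"jaw":0.06},{"translation":[0,0,0],"rot":[0,0,0],"jaw":0.06},{"translation":[0,0,0],"rot":[0,0,0],"jaw":0.06},{"translation":[0,0,-0.03],"rot":[0,0,0],"jaw":0.06},{"translation":[0,0,-0.03],"rot":[0,0,0],"jaw":0.06},{"translation":[0,0,-0.03],"rot":[0,0,0],"jaw":0.06},{"translation":[0,0,-0.03],"rot":[0,0,0],"jaw":0.06}]'; python3 plan.py 0.481,0.131,0.15,85 0.481,0.131,0.05,85
```

```text
clock: 5.52
position: [0.5345, 0.3502, 0.2031]
ee_rot: [0.809, -3.035, 0.0]
force: [1.1, 0.5, 1.1]
width: 0.644
t 5.52 p [0.5345 0.3502 0.2031] yaw_y 119.84 xaxis [-0.867 -0.498  0.001] z [-0. -0. -1.] F [1.1 0.5 1.1] w 0.0591 q7 [-0.59  0.49 -0.12  1.57  0.06  1.08  1.37]
rows 8 t [0.0136, -0.0252, 0.0066] rot [-0.0, -0.0, 4.36] dist 0.232
rows 4 t [0.0, 0.0, 0.025] rot [0.0, 0.0, 0.0] dist 0.1
```

```bash
python3 plan.py 0.481,0.1315,0.12,90.6 0.481,0.1315,0.042,90.6
```

```text
t 5.52 p [0.5345 0.3502 0.2031] yaw_y 119.84 xaxis [-0.867 -0.498  0.001] z [-0. -0. -1.] F [1.1 0.5 1.1] w 0.0591 q7 [-0.59  0.49 -0.12  1.57  0.06  1.08  1.37]
rows 9 t [0.0129, -0.0218, 0.0092] rot [-0.0, -0.0, 3.25] dist 0.24
rows 3 t [0.0, 0.0, 0.026] rot [0.0, 0.0, 0.0] dist 0.078
```

```bash
python3 -m creep '[{"translation":[0.0129,-0.0218,0.0092],"rot":[0,0,3.25],"jaw":0.05},{"translation":[0.0129,-0.0218,0.0092],"rot":[0,0,3.25],"jaw":0.05},{"translation":[0.0129,-0.0218,0.0092],"rot":[0,0,3.25],"jaw":0.05},{"translation":[0.0129,-0.0218,0.0092],"rot":[0,0,3.25],"jaw":0.05},{"translation":[0.0129,-0.0218,0.0092],"rot":[0,0,3.25],"jaw":0.05},{"translation":[0.0129,-0.0218,0.0092],"rot":[0,0,3.25],"jaw":0.05},{"translation":[0.0129,-0.0218,0.0092],"rot":[0,0,3.25],"jaw":0.05},{"translation":[0.0129,-0.0218,0.0092],"rot":[0,0,3.25],"jaw":0.05},{"translation":[0.0129,-0.0218,0.0092],"rot":[0,0,3.25],"jaw":0.05},{"translation":[0,0,0],"rot":[0,0,0],"jaw":0.05},{"translation":[0,0,0],"rot":[0,0,0],"jaw":0.05}]' 30; python3 plan.py 0.481,0.1315,0.042,90.6
python3 - <<'E'
from h import *
t=get("top","t3"); s=get("scene","s3")
cv2.imwrite("pics/k4.png",np.hstack([cv2.resize(t[170:250,85:165],(400,400)),cv2.resize(s[120:200,340:420],(400,400))]))
cv2.imwrite("pics/s3b.png",cv2.resize(s[130:280,200:400],(800,600)))
E
```

```text
clock: 6.43
position: [0.4805, 0.13, 0.1188]
ee_rot: [0.013, -3.14, 0.001]
force: [-0.3, 0.9, -0.3]
width: 0.543
t 6.43 p [0.4805 0.13   0.1188] yaw_y 90.49 xaxis [-1.    -0.009  0.001] z [-0.001 -0.001 -1.   ] F [-0.3  0.9 -0.3] w 0.0498 q7 [-0.38  0.38  0.02  2.02 -0.01  0.74  1.22]
rows 3 t [-0.0002, 0.0005, 0.0256] rot [-0.02, -0.02, -0.04] dist 0.077
```

View pics/k4.png

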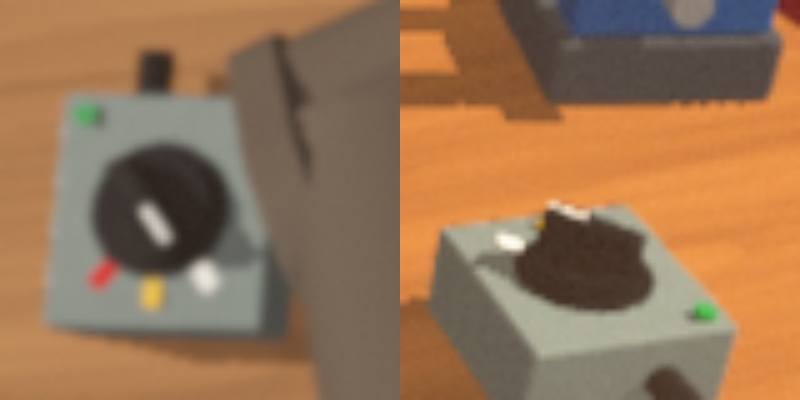

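View pics/s3b.png

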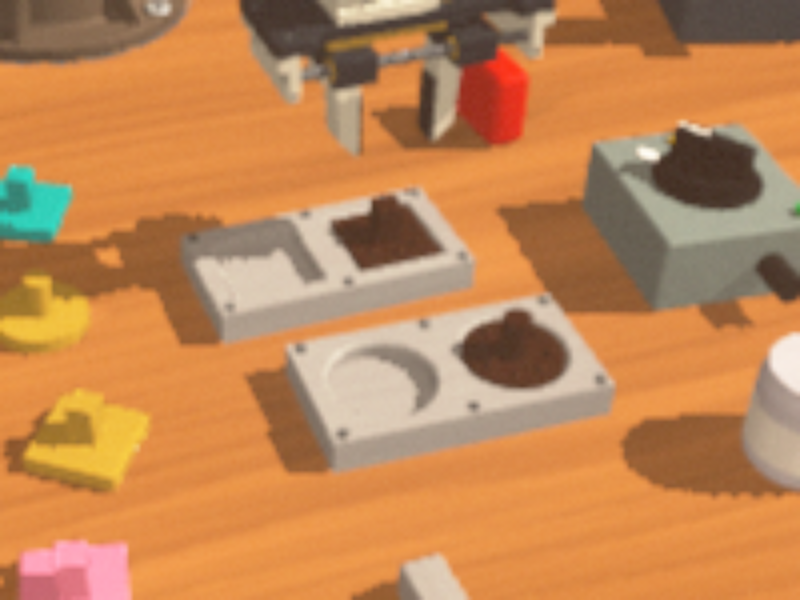

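Run:
```python
from h import *
f=lambda p:(p[0]/5+85-.5,p[1]/5+170-.5)
a=back("top",f((140,204)),.095)[:2]; b=back("top",f((168,244)),.095)[:2]; print(a,b,np.degrees(np.arctan2(*(b-a)[::-1])))
```

```text
[0.5335337  0.35030629] [0.51089328 0.33596897] -147.65547097547818
```

Pointer now aims at the white mark (about -148° measured against -150° expected). Descending on the square stamping.

```bash
python3 -m creep '[{"translation":[-0.0002,0.0005,0.0256],"rot":[0,0,0],"jaw":0.04},{"translation":[-0.0002,0.0005,0.0256],"rot":[0,0,0],"jaw":0.04},{"translation":[-0.0002,0.0005,0.0256],"rot":[0,0,0],"jaw":0.04},{"translation":[0,0,0],"rot":[0,0,0],"jaw":0.04},{"translation":[0,0,0],"rot":[0,0,0],"jaw":0.04},{"translation":[0,0,0],"rot":[0,0,0],"jaw":0.04}]' 30; python3 plan.py 0.481,0.1315,0.042,90.6;python3 - <<'E'
from h import *
s=get("scene","s4")
cv2.imwrite("pics/s4b.png",cv2.resize(s[110:230,220:380],(800,600)))
E
```

```text
clock: 7.03
position: [0.4824, 0.1342, 0.0423]
ee_rot: [-0.02, 3.141, 0.001]
force: [0.5, 0.9, 0.3]
width: 0.434
t 7.03 p [0.4824 0.1342 0.0423] yaw_y 90.72 xaxis [-1.    -0.013 -0.   ] z [ 0.     0.001 -1.   ] F [0.5 0.9 0.3] w 0.0399 q7 [-0.38  0.5   0.01  2.07 -0.01  0.56  1.21]
rows 1 t [0.0014, -0.0026, 0.0003] rot [0.03, 0.02, 0.12] dist 0.003
```

View pics/s4b.png

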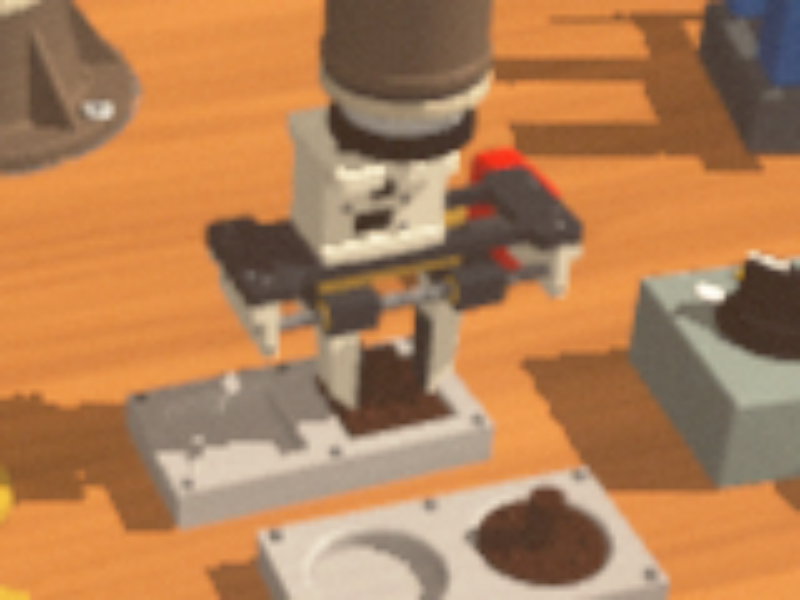

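```bash
for i in 1 2 3; do python3 -m creep '[{"translation":[0,0,0],"rot":[0,0,0],"jaw":0.01},{"translation":[0,0,0],"rot":[0,0,0],"jaw":0.01}]' 30 | tr '\n' ' '; echo; done
```

```text
clock: 7.25 position: [0.4821, 0.1334, 0.0426] ee_rot: [-0.018, 3.141, 0.001] force: [-0.3, 0.0, 0.0] width: 0.335 
clock: 7.42 position: [0.482, 0.1331, 0.0425] ee_rot: [-0.018, 3.141, 0.0] force: [1.1, 1.8, -0.4] width: 0.198 
clock: 7.58 position: [0.482, 0.1331, 0.0425] ee_rot: [-0.017, 3.141, 0.0] force: [-0.6, 0.3, 4.4] width: 0.199
```

```bash
python3 -m creep '[{"translation":[0,0,-0.01],"rot":[0,0,0],"jaw":0.01},{"translation":[0,0,-0.02],"rot":[0,0,0],"jaw":0.01},{"translation":[0,0,-0.03],"rot":[0,0,0],"jaw":0.01},{"translation":[0,0,-0.02],"rot":[0,0,0],"jaw":0.01}]'; python3 plan.py 0.463,-0.397,0.12,90.6 0.463,-0.397,0.034,90.6
```

```text
clock: 7.92
position: [0.4817, 0.1328, 0.1242]
ee_rot: [0.017, -3.141, 0.0]
force: [0.9, 0.9, -3.3]
width: 0.188
t 7.92 p [0.4817 0.1328 0.1242] yaw_y 90.62 xaxis [-1.    -0.011  0.   ] z [-0. -0. -1.] F [ 0.9  0.9 -3.3] w 0.0172 q7 [-0.39  0.37  0.02  2.01 -0.01  0.76  1.21]
rows 18 t [0.0014, -0.0294, 0.0002] rot [-0.0, -0.0, 0.0] dist 0.53
rows 3 t [0.0, 0.0, 0.0287] rot [0.0, 0.0, 0.0] dist 0.086
```

```bash
python3 -m creep '[{"translation":[0.0014,-0.0294,0],"rot":[0,0,0],"jaw":0.01},{"translation":[0.0014,-0.0294,0],"rot":[0,0,0],"jaw":0.01},{"translation":[0.0014,-0.0294,0],"rot":[0,0,0],"jaw":0.01},{"translation":[0.0014,-0.0294,0],"rot":[0,0,0],"jaw":0.01},{"translation":[0.0014,-0.0294,0],"rot":[0,0,0],"jaw":0.01},{"translation":[0.0014,-0.0294,0],"rot":[0,0,0],"jaw":0.01},{"translation":[0.0014,-0.0294,0],"rot":[0,0,0],"jaw":0.01},{"translation":[0.0014,-0.0294,0],"rot":[0,0,0],"jaw":0.01},{"translation":[0.0014,-0.0294,0],"rot":[0,0,0],"jaw":0.01},{"translation":[0.0014,-0.0294,0],"rot":[0,0,0],"jaw":0.01},{"translation":[0.0014,-0.0294,0],"rot":[0,0,0],"jaw":0.01},{"translation":[0.0014,-0.0294,0],"rot":[0,0,0],"jaw":0.01}]'; python3 -m creep '[{"translation":[0.0014,-0.0294,0],"rot":[0,0,0],"jaw":0.01},{"translation":[0.0014,-0.0294,0],"rot":[0,0,0],"jaw":0.01},{"translation":[0.0014,-0.0294,0],"rot":[0,0,0],"jaw":0.01},{"translation":[0.0014,-0.0294,0],"rot":[0,0,0],"jaw":0.01},{"translation":[0.0014,-0.0294,0],"rot":[0,0,0],"jaw":0.01},{"translation":[0.0014,-0.0294,0],"rot":[0,0,0],"jaw":0.01},{"translation":[0,0,0],"rot":[0,0,0],"jaw":0.01},{"translation":[0,0,0],"rot":[0,0,0],"jaw":0.01},{"translation":[0,0,0],"rot":[0,0,0],"jaw":0.01}]'; python3 plan.py 0.463,-0.397,0.036,90.6
python3 - <<'E'
from h import *
s=get("scene","s5"); get("top","t5")
cv2.imwrite("pics/s5b.png",cv2.resize(s[130:290,50:250],(800,600)))
E
```

```text
clock: 8.92
position: [0.4681, -0.2213, 0.1225]
ee_rot: [0.017, -3.141, -0.001]
force: [0.2, 0.3, -3.8]
width: 0.195
clock: 9.67
position: [0.4621, -0.3956, 0.122]
ee_rot: [0.017, -3.141, -0.002]
force: [0.5, -0.0, -4.6]
width: 0.195
t 9.67 p [ 0.4621 -0.3956  0.122 ] yaw_y 90.62 xaxis [-1.    -0.011  0.001] z [-0.001  0.001 -1.   ] F [ 0.5 -0.  -4.6] w 0.0179 q7 [ 0.54  0.53  0.12  1.75 -0.08  0.87  2.28]
rows 3 t [-0.0003, -0.0005, 0.0287] rot [0.03, -0.02, 0.01] dist 0.086
```

View pics/s5b.png

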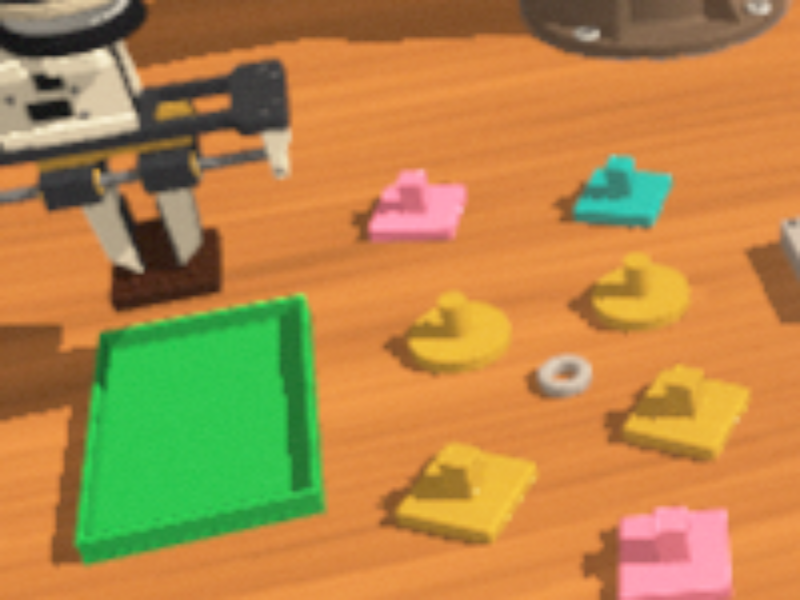

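```bash
python3 -m creep '[{"translation":[0,0,0.028],"rot":[0,0,0],"jaw":0.01},{"translation":[0,0,0.028],"rot":[0,0,0],"jaw":0.01},{"translation":[0,0,0.018],"rot":[0,0,0],"jaw":0.01},{"translation":[0,0,0.010],"rot":[0,0,0],"jaw":0.01},{"translation":[0,0,0.003],"rot":[0,0,0],"jaw":0.01},{"translation":[0,0,0.002],"rot":[0,0,0],"jaw":0.01},{"translation":[0,0,0],"rot":[0,0,0],"jaw":0.01}]'; python3 -m creep '[{"translation":[0,0,0],"rot":[0,0,0],"jaw":0.036},{"translation":[0,0,0],"rot":[0,0,0],"jaw":0.036},{"translation":[0,0,0],"rot":[0,0,0],"jaw":0.036},{"translation":[0,0,-0.02],"rot":[0,0,0],"jaw":0.036},{"translation":[0,0,-0.03],"rot":[0,0,0],"jaw":0.036},{"translation":[0,0,-0.03],"rot":[0,0,0],"jaw":0.036}]'; python3 plan.py 0.622,0.1595,0.12,40
```

```text
clock: 10.35
position: [0.4631, -0.3961, 0.0341]
ee_rot: [-0.019, 3.141, -0.0]
force: [0.5, -0.0, -3.5]
width: 0.194
clock: 10.85
position: [0.4622, -0.3963, 0.1141]
ee_rot: [0.017, -3.141, -0.001]
force: [-0.4, 0.3, 0.7]
width: 0.391
t 10.85 p [ 0.4622 -0.3963  0.1141] yaw_y 90.63 xaxis [-1.    -0.011  0.001] z [-0.001  0.    -1.   ] F [-0.4  0.3  0.7] w 0.0359 q7 [ 0.54  0.54  0.12  1.76 -0.08  0.85  2.28]
rows 20 t [0.0038, 0.0296, -0.0003] rot [0.0, -0.0, 2.53] dist 0.578
```

```bash
python3 plan.py 0.624,0.161,0.12,0,24
```

```text
t 10.85 p [ 0.4622 -0.3963  0.1141] yaw_y 90.63 xaxis [-1.    -0.011  0.001] z [-0.001  0.    -1.   ] F [-0.4  0.3  0.7] w 0.0359 q7 [ 0.54  0.54  0.12  1.76 -0.08  0.85  2.28]
rows 24 t [-0.0231, 0.0136, -0.0002] rot [0.0, -0.0, -3.72] dist 0.58
```

```bash
python3 - <<'E'
s=open("plan.py").read()
s=s.replace("        if best is None or np.linalg.norm(w)<np.linalg.norm(best[0]): best=(w,Rt)","        q7=abs((np.degrees(np.arctan2(p[1],p[0]))-yaw-k+180)%360-180)\n        if best is None or q7<best[2]: best=(w,Rt,q7)").replace("w,Rt=best;","w,Rt,q7=best; print('q7~',round(q7));")
open("plan.py","w").write(s)
E
python3 plan.py 0.624,0.161,0.12,0,24
```

```text
t 10.85 p [ 0.4622 -0.3963  0.1141] yaw_y 90.63 xaxis [-1.    -0.011  0.001] z [-0.001  0.    -1.   ] F [-0.4  0.3  0.7] w 0.0359 q7 [ 0.54  0.54  0.12  1.76 -0.08  0.85  2.28]
q7~ 14
rows 24 t [0.012, 0.024, -0.0002] rot [-0.0, -0.0, 3.78] dist 0.58
```

```bash
python3 -m creep '[{"translation":[0.012,0.024,0],"rot":[0,0,3.78],"jaw":0.04},{"translation":[0.012,0.024,0],"rot":[0,0,3.78],"jaw":0.04},{"translation":[0.012,0.024,0],"rot":[0,0,3.78],"jaw":0.04},{"translation":[0.012,0.024,0],"rot":[0,0,3.78],"jaw":0.04},{"translation":[0.012,0.024,0],"rot":[0,0,3.78],"jaw":0.04},{"translation":[0.012,0.024,0],"rot":[0,0,3.78],"jaw":0.04},{"translation":[0.012,0.024,0],"rot":[0,0,3.78],"jaw":0.04},{"translation":[0.012,0.024,0],"rot":[0,0,3.78],"jaw":0.04},{"translation":[0.012,0.024,0],"rot":[0,0,3.78],"jaw":0.04},{"translation":[0.012,0.024,0],"rot":[0,0,3.78],"jaw":0.04},{"translation":[0.012,0.024,0],"rot":[0,0,3.78],"jaw":0.04},{"translation":[0.012,0.024,0],"rot":[0,0,3.78],"jaw":0.04}]'; python3 plan.py 0.624,0.161,0.12,0,12
```

```text
clock: 11.85
position: [0.4278, -0.0835, 0.1139]
ee_rot: [1.2, 2.902, 0.001]
force: [0.3, -0.7, -0.0]
width: 0.435
t 11.85 p [ 0.4278 -0.0835  0.1139] yaw_y 45.07 xaxis [-0.708  0.706 -0.001] z [ 0.002  0.    -1.   ] F [ 0.3 -0.7 -0. ] w 0.04 q7 [-0.16  0.3   0.28  2.18 -0.13  0.67  1.  ]
q7~ 14
rows 12 t [0.0121, 0.0239, -0.0005] rot [0.01, 0.0, 3.76] dist 0.314
```

```bash
python3 -m creep '[{"translation":[0.0121,0.0239,-0.0005],"rot":[0,0,3.76],"jaw":0.04},{"translation":[0.0121,0.0239,-0.0005],"rot":[0,0,3.76],"jaw":0.04},{"translation":[0.0121,0.0239,-0.0005],"rot":[0,0,3.76],"jaw":0.04},{"translation":[0.0121,0.0239,-0.0005],"rot":[0,0,3.76],"jaw":0.04},{"translation":[0.0121,0.0239,-0.0005],"rot":[0,0,3.76],"jaw":0.04},{"translation":[0.0121,0.0239,-0.0005],"rot":[0,0,3.76],"jaw":0.04},{"translation":[0.0121,0.0239,-0.0005],"rot":[0,0,3.76],"jaw":0.04},{"translation":[0.0121,0.0239,-0.0005],"rot":[0,0,3.76],"jaw":0.04},{"translation":[0.0121,0.0239,-0.0005],"rot":[0,0,3.76],"jaw":0.04},{"translation":[0.0121,0.0239,-0.0005],"rot":[0,0,3.76],"jaw":0.04},{"translation":[0.0121,0.0239,-0.0005],"rot":[0,0,3.76],"jaw":0.04},{"translation":[0.0121,0.0239,-0.0005],"rot":[0,0,3.76],"jaw":0.04}]';  python3 -m creep '[{"translation":[0,0,0],"rot":[0,0,0],"jaw":0.04},{"translation":[0,0,0],"rot":[0,0,0],"jaw":0.04},{"translation":[0,0,0],"rot":[0,0,0],"jaw":0.04},{"translation":[0,0,0],"rot":[0,0,0],"jaw":0.04},{"translation":[0,0,0],"rot":[0,0,0],"jaw":0.04}]'; python3 plan.py 0.624,0.161,0.042,0,3
```

```text
clock: 12.85
position: [0.6239, 0.1621, 0.12]
ee_rot: [2.22, 2.222, 0.002]
force: [0.1, 0.1, 0.1]
width: 0.431
clock: 13.27
position: [0.6222, 0.1595, 0.1196]
ee_rot: [-2.219, -2.224, 0.0]
force: [0.1, 0.3, 0.9]
width: 0.436
t 13.27 p [0.6222 0.1595 0.1196] yaw_y 0.12 xaxis [-0.002  1.     0.   ] z [-0.  0. -1.] F [0.1 0.3 0.9] w 0.04 q7 [-0.62  0.6   0.44  1.69 -0.31  0.92 -0.06]
q7~ 14
rows 3 t [0.0005, 0.0006, 0.0259] rot [-0.0, -0.0, 0.04] dist 0.078
```

```bash
python3 -m creep '[{"translation":[0.0005,0.0006,0.0259],"rot":[0,0,0],"jaw":0.04},{"translation":[0.0005,0.0006,0.0259],"rot":[0,0,0],"jaw":0.04},{"translation":[0.0005,0.0006,0.0259],"rot":[0,0,0],"jaw":0.04},{"translation":[0,0,0],"rot":[0,0,0],"jaw":0.04},{"translation":[0,0,0],"rot":[0,0,0],"jaw":0.04},{"translation":[0,0,0],"rot":[0,0,0],"jaw":0.04}]';python3 - <<'E'
from h import *
s=get("scene","s6")
cv2.imwrite("pics/s6b.png",cv2.resize(s[130:250,260:420],(800,600)))
E
```

```text
clock: 13.77
position: [0.6243, 0.1613, 0.0418]
ee_rot: [-2.219, -2.224, 0.0]
force: [0.1, -0.6, -0.6]
width: 0.438
```

View pics/s6b.png

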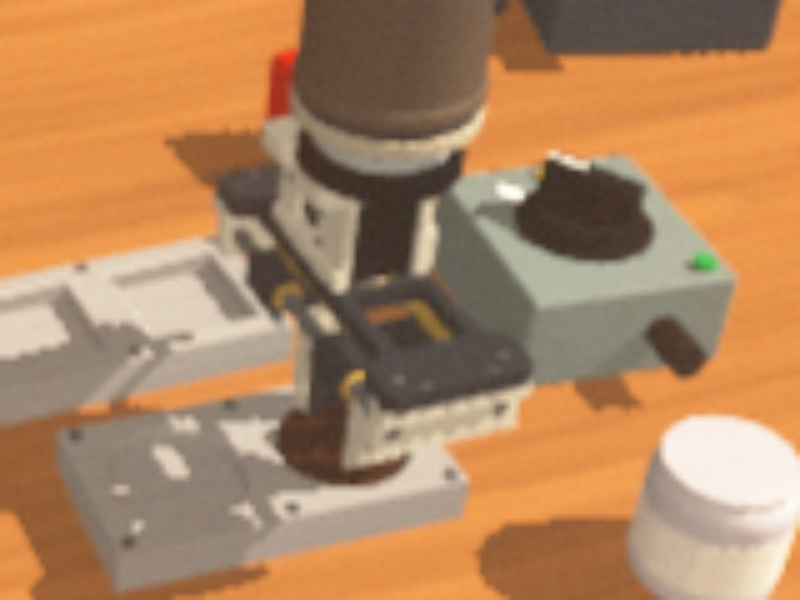

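The fingers are astride the round stub. Closing.

```bash
python3 -m creep '[{"translation":[0,0,0],"rot":[0,0,0],"jaw":0.01},{"translation":[0,0,0],"rot":[0,0,0],"jaw":0.01},{"translation":[0,0,0],"rot":[0,0,0],"jaw":0.01},{"translation":[0,0,0],"rot":[0,0,0],"jaw":0.01},{"translation":[0,0,0],"rot":[0,0,0],"jaw":0.01},{"translation":[0,0,0],"rot":[0,0,0],"jaw":0.01},{"translation":[0,0,0],"rot":[0,0,0],"jaw":0.01}]' 30;python3 -m creep '[{"translation":[0,0,-0.01],"rot":[0,0,0],"jaw":0.01},{"translation":[0,0,-0.02],"rot":[0,0,0],"jaw":0.01},{"translation":[0,0,-0.03],"rot":[0,0,0],"jaw":0.01},{"translation":[0,0,-0.02],"rot":[0,0,0],"jaw":0.01}]'; python3 plan.py 0.553,-0.397,0.12,0,24
```

```text
clock: 14.4
position: [0.6243, 0.1618, 0.0416]
ee_rot: [-2.218, -2.224, 0.0]
force: [-2.3, 1.0, 3.4]
width: 0.191
clock: 14.73
position: [0.6249, 0.1616, 0.1236]
ee_rot: [2.218, 2.224, 0.001]
force: [0.5, 0.6, -4.1]
width: 0.184
t 14.73 p [0.6249 0.1616 0.1236] yaw_y 0.13 xaxis [-0.002  1.    -0.   ] z [ 0.001 -0.    -1.   ] F [ 0.5  0.6 -4.1] w 0.0169 q7 [-0.62  0.6   0.44  1.68 -0.3   0.93 -0.06]
q7~ 36
rows 24 t [-0.0233, -0.003, 0.0002] rot [0.0, 0.0, 0.01] dist 0.563
```

```bash
python3 -m creep '[{"translation":[-0.0233,-0.003,0],"rot":[0,0,0],"jaw":0.01},{"translation":[-0.0233,-0.003,0],"rot":[0,0,0],"jaw":0.01},{"translation":[-0.0233,-0.003,0],"rot":[0,0,0],"jaw":0.01},{"translation":[-0.0233,-0.003,0],"rot":[0,0,0],"jaw":0.01},{"translation":[-0.0233,-0.003,0],"rot":[0,0,0],"jaw":0.01},{"translation":[-0.0233,-0.003,0],"rot":[0,0,0],"jaw":0.01},{"translation":[-0.0233,-0.003,0],"rot":[0,0,0],"jaw":0.01},{"translation":[-0.0233,-0.003,0],"rot":[0,0,0],"jaw":0.01},{"translation":[-0.0233,-0.003,0],"rot":[0,0,0],"jaw":0.01},{"translation":[-0.0233,-0.003,0],"rot":[0,0,0],"jaw":0.01},{"translation":[-0.0233,-0.003,0],"rot":[0,0,0],"jaw":0.01},{"translation":[-0.0233,-0.003,0],"rot":[0,0,0],"jaw":0.01}]'; python3 -m creep '[{"translation":[-0.0233,-0.003,0],"rot":[0,0,0],"jaw":0.01},{"translation":[-0.0233,-0.003,0],"rot":[0,0,0],"jaw":0.01},{"translation":[-0.0233,-0.003,0],"rot":[0,0,0],"jaw":0.01},{"translation":[-0.0233,-0.003,0],"rot":[0,0,0],"jaw":0.01},{"translation":[-0.0233,-0.003,0],"rot":[0,0,0],"jaw":0.01},{"translation":[-0.0233,-0.003,0],"rot":[0,0,0],"jaw":0.01},{"translation":[-0.0233,-0.003,0],"rot":[0,0,0],"jaw":0.01},{"translation":[-0.0233,-0.003,0],"rot":[0,0,0],"jaw":0.01},{"translation":[-0.0233,-0.003,0],"rot":[0,0,0],"jaw":0.01},{"translation":[-0.0233,-0.003,0],"rot":[0,0,0],"jaw":0.01},{"translation":[-0.0233,-0.003,0],"rot":[0,0,0],"jaw":0.01},{"translation":[-0.0233,-0.003,0],"rot":[0,0,0],"jaw":0.01}]'; python3 -m creep '[{"translation":[0,0,0],"rot":[0,0,0],"jaw":0.01},{"translation":[0,0,0],"rot":[0,0,0],"jaw":0.01},{"translation":[0,0,0],"rot":[0,0,0],"jaw":0.01},{"translation":[0,0,0],"rot":[0,0,0],"jaw":0.01}]'; python3 plan.py 0.553,-0.397,0.033,0
python3 - <<'E'
from h import *
s=get("scene","s7")
cv2.imwrite("pics/s7b.png",cv2.resize(s[130:290,50:250],(800,600)))
E
```

```text
clock: 15.73
position: [0.5889, -0.1191, 0.1218]
ee_rot: [-2.219, -2.224, 0.0]
force: [-0.5, -0.6, -3.9]
width: 0.184
clock: 16.73
position: [0.5535, -0.3986, 0.1216]
ee_rot: [-2.218, -2.224, 0.0]
force: [1.0, -0.9, -3.4]
width: 0.186
clock: 17.07
position: [0.5546, -0.3961, 0.1214]
ee_rot: [-2.216, -2.225, -0.001]
force: [-0.5, -0.7, -2.9]
width: 0.185
t 17.07 p [ 0.5546 -0.3961  0.1214] yaw_y 0.24 xaxis [-0.004  1.     0.001] z [-0.     0.001 -1.   ] F [-0.5 -0.7 -2.9] w 0.017 q7 [ 0.27  0.66  0.43  1.58 -0.32  0.98  0.81]
q7~ 36
rows 3 t [-0.0003, -0.0005, 0.0295] rot [-0.0, -0.02, 0.08] dist 0.088
```

View pics/s7b.png

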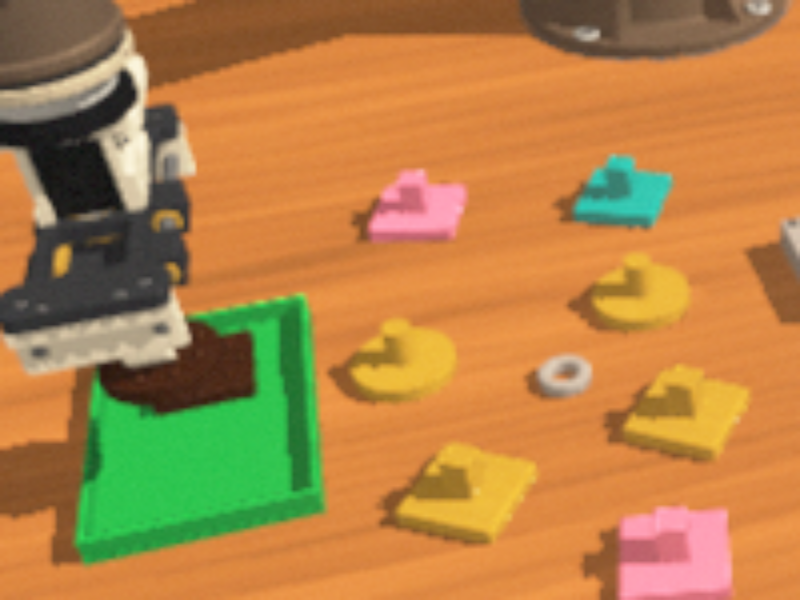

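The left round blank has moved (crop 460,335 → 405,365), so I'll re-measure it after this placing.

```bash
python3 -m creep '[{"translation":[0,0,0.028],"rot":[0,0,0],"jaw":0.01},{"translation":[0,0,0.028],"rot":[0,0,0],"jaw":0.01},{"translation":[0,0,0.018],"rot":[0,0,0],"jaw":0.01},{"translation":[0,0,0.010],"rot":[0,0,0],"jaw":0.01},{"translation":[0,0,0.003],"rot":[0,0,0],"jaw":0.01},{"translation":[0,0,0.001],"rot":[0,0,0],"jaw":0.01},{"translation":[0,0,0],"rot":[0,0,0],"jaw":0.01}]'; python3 -m creep '[{"translation":[0,0,0],"rot":[0,0,0],"jaw":0.036},{"translation":[0,0,0],"rot":[0,0,0],"jaw":0.036},{"translation":[0,0,0],"rot":[0,0,0],"jaw":0.036},{"translation":[0,0,-0.02],"rot":[0,0,0],"jaw":0.036},{"translation":[0,0,-0.03],"rot":[0,0,0],"jaw":0.036},{"translation":[0,0,-0.04],"rot":[0,0,0],"jaw":0.036},{"translation":[-0.02,-0.04,0],"rot":[0,0,0],"jaw":0.036},{"translation":[-0.02,-0.04,0],"rot":[0,0,0],"jaw":0.036},{"translation":[-0.02,-0.04,0],"rot":[0,0,0],"jaw":0.036}]';python3 - <<'E'
from h import *
s=get("scene","s8");t=get("top","t8"); st()
cv2.imwrite("pics/s8b.png",np.hstack([s,t])[100:340,:][:, :800])
cv2.imwrite("pics/t8b.png",cv2.resize(t,(768,576)))
E
python3 all.py t8 s8 | grep rb_b
```

```text
clock: 17.7
position: [0.5548, -0.3979, 0.0346]
ee_rot: [2.217, 2.224, 0.0]
force: [-0.3, 0.4, -3.7]
width: 0.192
clock: 18.45
position: [0.4422, -0.4546, 0.1253]
ee_rot: [2.214, 2.224, 0.0]
force: [-0.4, -1.4, -0.0]
width: 0.393
t 18.55 p [ 0.4341 -0.4595  0.1254] yaw_y -0.47 xaxis [ 0.008  1.    -0.004] z [-0.002 -0.004 -1.   ] F [-0.6 -0.4 -0.5] w 0.0358 q7 [ 0.43  0.58  0.45  1.71 -0.3   0.92  0.99]
rb_b ('top',) [ 490.97 -276.66   11.87] 0.00086
rb_b ('scene',) [ 491.81 -275.19   12.3 ] 0.00071
rb_b ('top', 'scene') [ 491.28 -275.65   12.33] 0.00325
```

View pics/t8b.png

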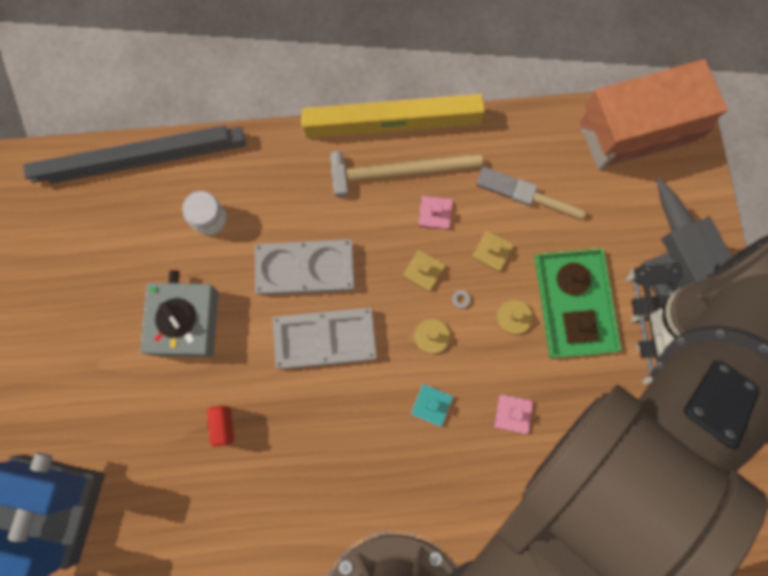

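View pics/s8.png

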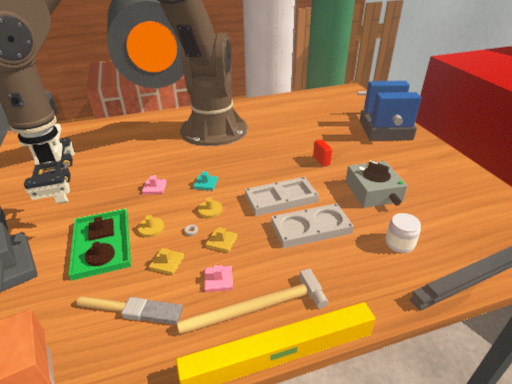

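Both stampings now stand stub up in the tray at (575,278) and (582,325). I'll use them, with known release positions, to check the camera-to-robot offset, and refit the now-empty dies.

Run:
```python
from fit import *
im=dict(top=cv2.imread("pics/t8.png"),scene=cv2.imread("pics/s8.png"))
for nm,k,x,y,a in [("rst","r0.004",.555,-.397,0),("sst","s0.004",.463,-.397,0)]:
    # dark: value vs green: use hue/sat-> 'not green and dark'
    M={}
    for n,i in im.items():
        H=hsv(i); M[n]=((H[...,0]<30)&(H[...,2]<130)).astype(np.float32)
    for sel in (("top",),("scene",)):
        print(nm,sel,*fit(k,{n:M[n] for n in sel},x,y,a,k[0]!="r"))
for nm,x,y in [("die_round",.622,.116),("die_square",.48,.087)]:
    M={n:hullmask(mask(i,"grey"),x,y,.02,n) for n,i in im.items()}
    for sel in (("top",),("scene",)): print(nm,sel,*fit("die",{n:M[n] for n in sel},x,y,0))
t,s=im["top"],im["scene"]
cv2.imwrite("pics/d1.png",np.hstack([cv2.resize(t[155:250,160:260],(400,380),interpolation=cv2.INTER_CUBIC),cv2.resize(s[170:250,240:360],(400*120//120,380*80//95),interpolation=cv2.INTER_CUBIC).copy() if 0 else cv2.resize(s[160:255,245:345],(400,380),interpolation=cv2.INTER_CUBIC)]))
```

```text
rst ('top',) [ 554.11 -398.95    6.05] 0.05032
rst ('scene',) [ 554.53 -398.07    3.64] 0.10232
sst ('top',) [ 460.82 -399.32    6.54] 0.05415
sst ('scene',) [ 461.81 -397.77    3.97] 0.09449
die_round ('top',) [621.72 115.19  -2.4 ] 0.00624
die_round ('scene',) [621.55 117.52  -2.03] 0.00743
die_square ('top',) [480.46  86.18   0.62] 0.01203
die_square ('scene',) [481.31  88.33   0.54] 0.00943
```

View pics/d1.png

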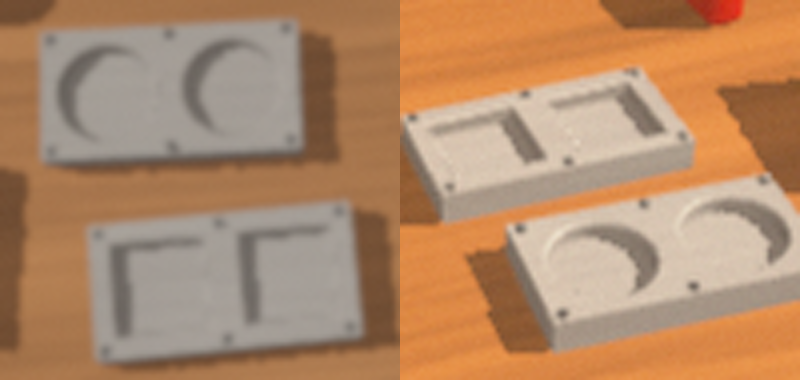

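```bash
python3 plan.py 0.468,-0.114,0.12,0,12 0.468,-0.114,0.029,0,4
```

```text
t 18.55 p [ 0.4341 -0.4595  0.1254] yaw_y -0.47 xaxis [ 0.008  1.    -0.004] z [-0.002 -0.004 -1.   ] F [-0.6 -0.4 -0.5] w 0.0358 q7 [ 0.43  0.58  0.45  1.71 -0.3   0.92  0.99]
q7~ 14
rows 12 t [0.0288, 0.0027, 0.0004] rot [-0.01, 0.02, -0.04] dist 0.347
q7~ 14
rows 4 t [0.0, 0.0, 0.0228] rot [0.0, 0.0, 0.0] dist 0.091
```

```bash
python3 -m creep '[{"translation":[0.0288,0.0027,0],"rot":[0,0,0],"jaw":0.04},{"translation":[0.0288,0.0027,0],"rot":[0,0,0],"jaw":0.04},{"translation":[0.0288,0.0027,0],"rot":[0,0,0],"jaw":0.04},{"translation":[0.0288,0.0027,0],"rot":[0,0,0],"jaw":0.04},{"translation":[0.0288,0.0027,0],"rot":[0,0,0],"jaw":0.04},{"translation":[0.0288,0.0027,0],"rot":[0,0,0],"jaw":0.04},{"translation":[0.0288,0.0027,0],"rot":[0,0,0],"jaw":0.04},{"translation":[0.0288,0.0027,0],"rot":[0,0,0],"jaw":0.04},{"translation":[0.0288,0.0027,0],"rot":[0,0,0],"jaw":0.04},{"translation":[0.0288,0.0027,0],"rot":[0,0,0],"jaw":0.04},{"translation":[0.0288,0.0027,0],"rot":[0,0,0],"jaw":0.04},{"translation":[0.0288,0.0027,0],"rot":[0,0,0],"jaw":0.04}]';  python3 -m creep '[{"translation":[0,0,0],"rot":[0,0,0],"jaw":0.04},{"translation":[0,0,0],"rot":[0,0,0],"jaw":0.04},{"translation":[0,0,0],"rot":[0,0,0],"jaw":0.04},{"translation":[0,0,0],"rot":[0,0,0],"jaw":0.04},{"translation":[0,0,0],"rot":[0,0,0],"jaw":0.04},{"translation":[0,0,0],"rot":[0,0,0],"jaw":0.04},{"translation":[0,0,0],"rot":[0,0,0],"jaw":0.04}]'; python3 plan.py 0.468,-0.114,0.029,0,4
```

```text
clock: 19.55
position: [0.4744, -0.1068, 0.1243]
ee_rot: [2.218, 2.223, 0.002]
force: [0.4, 0.3, 0.1]
width: 0.436
clock: 20.13
position: [0.4738, -0.1089, 0.1235]
ee_rot: [2.22, 2.223, -0.0]
force: [-0.5, -0.4, 0.4]
width: 0.435
t 20.13 p [ 0.4738 -0.1089  0.1235] yaw_y 0.07 xaxis [-0.001  1.    -0.   ] z [ 0. -0. -1.] F [-0.5 -0.4  0.4] w 0.04 q7 [-0.23  0.37  0.44  2.07 -0.23  0.75  0.36]
q7~ 14
rows 4 t [-0.0013, -0.0014, 0.0236] rot [0.0, 0.0, 0.02] dist 0.095
```

```bash
python3 -m creep '[{"translation":[-0.0013,-0.0014,0.0236],"rot":[0,0,0],"jaw":0.04},{"translation":[-0.0013,-0.0014,0.0236],"rot":[0,0,0],"jaw":0.04},{"translation":[-0.0013,-0.0014,0.0236],"rot":[0,0,0],"jaw":0.04},{"translation":[-0.0013,-0.0014,0.0236],"rot":[0,0,0],"jaw":0.04},{"translation":[0,0,0],"rot":[0,0,0],"jaw":0.04},{"translation":[0,0,0],"rot":[0,0,0],"jaw":0.04},{"translation":[0,0,0],"rot":[0,0,0],"jaw":0.04},{"translation":[0,0,0],"rot":[0,0,0],"jaw":0.04}]';  python3 -m creep '[{"translation":[0,0,0],"rot":[0,0,0],"jaw":0.01},{"translation":[0,0,0],"rot":[0,0,0],"jaw":0.01},{"translation":[0,0,0],"rot":[0,0,0],"jaw":0.01},{"translation":[0,0,0],"rot":[0,0,0],"jaw":0.01},{"translation":[0,0,0],"rot":[0,0,0],"jaw":0.01},{"translation":[0,0,0],"rot":[0,0,0],"jaw":0.01},{"translation":[0,0,0],"rot":[0,0,0],"jaw":0.01},{"translation":[0,0,0],"rot":[0,0,0],"jaw":0.01}]' 10
```

```text
clock: 20.8
position: [0.4683, -0.1136, 0.0293]
ee_rot: [2.219, 2.224, 0.0]
force: [-0.7, -0.4, 0.6]
width: 0.437
clock: 21.47
position: [0.4685, -0.1133, 0.0293]
ee_rot: [2.218, 2.224, 0.001]
force: [0.4, 0.5, 3.4]
width: 0.188
```

```bash
python3 -m creep '[{"translation":[0,0,0],"rot":[0,0,0],"jaw":0.045},{"translation":[0,0,0],"rot":[0,0,0],"jaw":0.045},{"translation":[0,0,0],"rot":[0,0,0],"jaw":0.045},{"translation":[0,0,0],"rot":[0,0,0],"jaw":0.045},{"translation":[0,0,0],"rot":[0,0,-7],"jaw":0.045},{"translation":[0,0,0],"rot":[0,0,-7],"jaw":0.045},{"translation":[0,0,0],"rot":[0,0,-7],"jaw":0.045},{"translation":[0,0,0],"rot":[0,0,-7],"jaw":0.045},{"translation":[0,0,0],"rot":[0,0,-7],"jaw":0.045},{"translation":[0,0,0],"rot":[0,0,-7],"jaw":0.045},{"translation":[0,0,0],"rot":[0,0,-7],"jaw":0.045},{"translation":[0,0,0],"rot":[0,0,-7],"jaw":0.045}]' 30;  python3 -m creep '[{"translation":[0,0,0],"rot":[0,0,-7],"jaw":0.045},{"translation":[0,0,0],"rot":[0,0,-7],"jaw":0.045},{"translation":[0,0,0],"rot":[0,0,-7],"jaw":0.045},{"translation":[0,0,0],"rot":[0,0,-7],"jaw":0.045},{"translation":[0,0,0],"rot":[0,0,-6],"jaw":0.045},{"translation":[0,0,0],"rot":[0,0,0],"jaw":0.045},{"translation":[0,0,0],"rot":[0,0,0],"jaw":0.045},{"translation":[0,0,0],"rot":[0,0,0],"jaw":0.045},{"translation":[0,0,0],"rot":[0,0,0],"jaw":0.045},{"translation":[0,0,0],"rot":[0,0,0],"jaw":0.045}]'; python3 plan.py 0.4685,-0.1133,0.0293,90
```

```text
clock: 22.47
position: [0.4682, -0.1134, 0.0291]
ee_rot: [-0.905, -3.008, 0.0]
force: [-0.4, 0.1, -0.2]
width: 0.489
clock: 23.3
position: [0.4682, -0.1132, 0.0291]
ee_rot: [0.002, -3.141, 0.0]
force: [-0.5, -0.3, -0.5]
width: 0.491
t 23.3 p [ 0.4682 -0.1132  0.0291] yaw_y 90.07 xaxis [-1.    -0.001  0.   ] z [-0. -0. -1.] F [-0.5 -0.3 -0.5] w 0.0451 q7 [ 0.2   0.51 -0.1   2.12  0.1   0.51  1.6 ]
q7~ 76
rows 30 t [0.0, -0.0, -0.0] rot [0.0, -0.0, -6.0] dist 0.0
```

```bash
sed -i "s/if best is None or q7<best\[2\]: best=(w,Rt,q7)/c=np.linalg.norm(w)+(1000 if q7>135 else 0)\n        if best is None or c<best[3]: best=(w,Rt,q7,c)/; s/w,Rt,q7=best;/w,Rt,q7,_=best;/" plan.py
python3 -m creep '[{"translation":[0,0,0],"rot":[0,0,0],"jaw":0.01},{"translation":[0,0,0],"rot":[0,0,0],"jaw":0.01},{"translation":[0,0,0],"rot":[0,0,0],"jaw":0.01},{"translation":[0,0,0],"rot":[0,0,0],"jaw":0.01},{"translation":[0,0,0],"rot":[0,0,0],"jaw":0.01},{"translation":[0,0,0],"rot":[0,0,0],"jaw":0.01},{"translation":[0,0,0],"rot":[0,0,0],"jaw":0.01},{"translation":[0,0,0],"rot":[0,0,0],"jaw":0.01},{"translation":[0,0,0],"rot":[0,0,0],"jaw":0.01}]' 10; python3 -m creep '[{"translation":[0,0,0],"rot":[0,0,0],"jaw":0.045},{"translation":[0,0,0],"rot":[0,0,0],"jaw":0.045},{"translation":[0,0,0],"rot":[0,0,0],"jaw":0.045},{"translation":[0,0,0],"rot":[0,0,0],"jaw":0.045},{"translation":[0,0,0],"rot":[0,0,0],"jaw":0.045},{"translation":[0,0,-0.03],"rot":[0,0,0],"jaw":0.045},{"translation":[0,0,-0.03],"rot":[0,0,0],"jaw":0.045},{"translation":[0,0,-0.03],"rot":[0,0,0],"jaw":0.045},{"translation":[0.03,0,0],"rot":[0,0,0],"jaw":0.045},{"translation":[0.03,0,0],"rot":[0,0,0],"jaw":0.045}]'; python3 -m creep '[{"translation":[0,-0.03,-0.03],"rot":[0,0,0],"jaw":0.045},{"translation":[0,-0.03,-0.03],"rot":[0,0,0],"jaw":0.045},{"translation":[0,-0.03,-0.03],"rot":[0,0,0],"jaw":0.045},{"translation":[0,-0.03,-0.03],"rot":[0,0,0],"jaw":0.045}]';python3 - <<'E'
from h import *
s=get("scene","s9");t=get("top","t9"); st()
cv2.imwrite("pics/t9b.png",cv2.resize(t,(768,576)))
E
python3 all.py t9 s9 | grep -v ray
```

```text
clock: 24.05
position: [0.4683, -0.1134, 0.0291]
ee_rot: [-0.004, 3.142, 0.0]
force: [-0.3, -1.6, 0.8]
width: 0.191
clock: 24.88
position: [0.4102, -0.1136, 0.1208]
ee_rot: [-0.005, 3.136, -0.001]
force: [-1.2, -0.2, -0.7]
width: 0.489
clock: 25.22
position: [0.4078, -0.2324, 0.2386]
ee_rot: [-0.005, 3.141, 0.0]
force: [1.0, -0.5, 0.3]
width: 0.488
t 25.32 p [ 0.4101 -0.2372  0.2415] yaw_y 89.78 xaxis [-1.     0.004 -0.007] z [ 0.007 -0.005 -1.   ] F [ 0.6 -0.1  0.2] w 0.0446 q7 [ 0.46  0.19 -0.05  1.93  0.01  1.02  1.96]
die_round ('top',) [621.81 115.19  -2.36] 0.00623
die_round ('scene',) [621.67 117.49  -1.83] 0.00677
die_round ('top', 'scene') [621.67 116.47  -2.28] 0.01635
die_square ('top',) [480.5   86.25   0.64] 0.01164
die_square ('scene',) [4.8139e+02 8.8530e+01 3.8000e-01] 0.00935
die_square ('top', 'scene') [480.66  86.95   0.63] 0.02358
rb_a ('top',) [ 467.71 -114.99   11.16] 0.00197
rb_a ('scene',) [ 467.78 -113.39    1.08] 0.00501
rb_a ('top', 'scene') [ 467.79 -113.96    1.19] 0.00984
rb_b ('top',) [ 515.56 -278.16   19.53] 0.03844
rb_b ('scene',) [ 491.83 -275.19   12.48] 0.00065
rb_b ('top', 'scene') [ 492.95 -275.7    14.19] 0.06768
sb_a ('top',) [ 596.7  -114.01  -36.19] 0.00216
sb_a ('scene',) [ 596.77 -112.3   -36.5 ] 0.00487
sb_a ('top', 'scene') [ 596.94 -113.23  -36.46] 0.01016
sb_b ('top',) [ 623.97 -251.68  -33.64] 0.00211
sb_b ('scene',) [ 624.63 -250.03  -34.07] 0.00297
sb_b ('top', 'scene') [ 624.48 -250.62  -34.23] 0.00839
```

View pics/t9b.png

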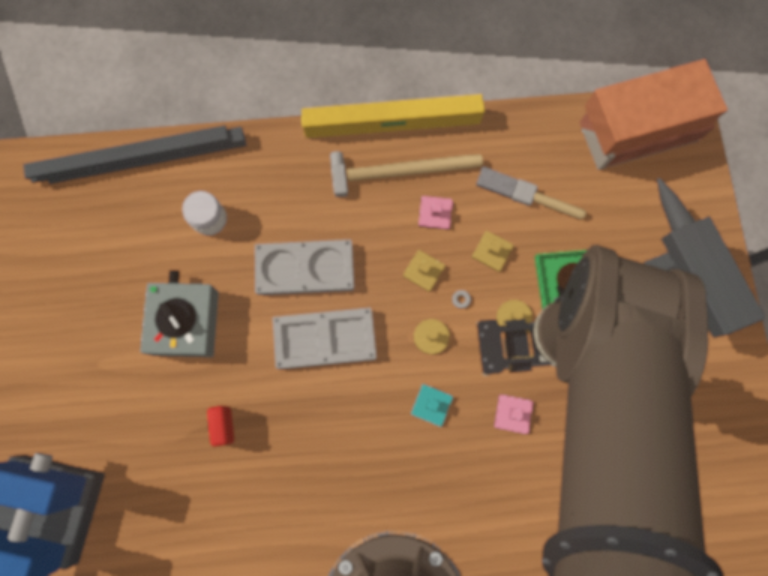

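View pics/s9.png

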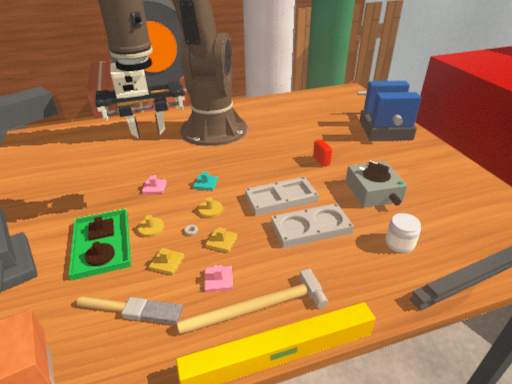

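```bash
python3 plan.py 0.4684,-0.1133,0.10,90,7 0.4684,-0.1133,0.029,90,3
```

```text
t 25.32 p [ 0.4101 -0.2372  0.2415] yaw_y 89.78 xaxis [-1.     0.004 -0.007] z [ 0.007 -0.005 -1.   ] F [ 0.6 -0.1  0.2] w 0.0446 q7 [ 0.46  0.19 -0.05  1.93  0.01  1.02  1.96]
q7~ 104
rows 7 t [-0.0082, 0.0178, 0.0202] rot [-0.04, 0.06, -0.03] dist 0.197
q7~ 104
rows 3 t [0.0, 0.0, 0.0237] rot [0.0, 0.0, 0.0] dist 0.071
```

```bash
python3 -m creep '[{"translation":[-0.0086,0.0171,0.02],"rot":[0,0,0],"jaw":0.045},{"translation":[-0.0086,0.0171,0.02],"rot":[0,0,0],"jaw":0.045},{"translation":[-0.0086,0.0171,0.02],"rot":[0,0,0],"jaw":0.045},{"translation":[-0.0086,0.0171,0.02],"rot":[0,0,0],"jaw":0.045},{"translation":[-0.0086,0.0171,0.02],"rot":[0,0,0],"jaw":0.045},{"translation":[-0.0086,0.0171,0.02],"rot":[0,0,0],"jaw":0.045},{"translation":[-0.0086,0.0171,0.02],"rot":[0,0,0],"jaw":0.045},{"translation":[0,0,0],"rot":[0,0,0],"jaw":0.045},{"translation":[0,0,0],"rot":[0,0,0],"jaw":0.045},{"translation":[0,0,0],"rot":[0,0,0],"jaw":0.045},{"translation":[0,0,0],"rot":[0,0,0],"jaw":0.045},{"translation":[0,0,0],"rot":[0,0,0],"jaw":0.045}]'; python3 plan.py 0.4684,-0.1133,0.029,90,3
```

```text
clock: 26.32
position: [0.4686, -0.1125, 0.0977]
ee_rot: [-0.002, 3.14, -0.001]
force: [0.6, 0.2, -0.5]
width: 0.491
t 26.32 p [ 0.4686 -0.1125  0.0977] yaw_y 90.06 xaxis [-1.    -0.001 -0.001] z [ 0.001 -0.001 -1.   ] F [ 0.6  0.2 -0.5] w 0.0451 q7 [ 0.21  0.39 -0.12  2.07  0.07  0.68  1.62]
q7~ 104
rows 3 t [0.0001, -0.0003, 0.0229] rot [-0.01, 0.02, 0.02] dist 0.069
```

```bash
python3 -m creep '[{"translation":[0,0,0.0229],"rot":[0,0,0],"jaw":0.045},{"translation":[0,0,0.0229],"rot":[0,0,0],"jaw":0.045},{"translation":[0,0,0.0229],"rot":[0,0,0],"jaw":0.045},{"translation":[0,0,0],"rot":[0,0,0],"jaw":0.045},{"translation":[0,0,0],"rot":[0,0,0],"jaw":0.045},{"translation":[0,0,0],"rot":[0,0,0],"jaw":0.045}]'; python3 -m creep '[{"translation":[0,0,0],"rot":[0,0,0],"jaw":0.01},{"translation":[0,0,0],"rot":[0,0,0],"jaw":0.01},{"translation":[0,0,0],"rot":[0,0,0],"jaw":0.01},{"translation":[0,0,0],"rot":[0,0,0],"jaw":0.01},{"translation":[0,0,0],"rot":[0,0,0],"jaw":0.01},{"translation":[0,0,0],"rot":[0,0,0],"jaw":0.01},{"translation":[0,0,0],"rot":[0,0,0],"jaw":0.01},{"translation":[0,0,0],"rot":[0,0,0],"jaw":0.01},{"translation":[0,0,0],"rot":[0,0,0],"jaw":0.01}]' 20; python3 -m creep '[{"translation":[0,0,-0.01],"rot":[0,0,0],"jaw":0.01},{"translation":[0,0,-0.02],"rot":[0,0,0],"jaw":0.01},{"translation":[0,0,-0.03],"rot":[0,0,0],"jaw":0.01},{"translation":[0,0,-0.01],"rot":[0,0,0],"jaw":0.01}]'; python3 plan.py 0.6207,0.0722,0.10,90,12
```

```text
clock: 26.82
position: [0.4686, -0.1121, 0.0287]
ee_rot: [-0.003, 3.141, -0.0]
force: [-0.9, -0.3, 0.2]
width: 0.488
clock: 27.57
position: [0.4686, -0.1117, 0.0285]
ee_rot: [-0.004, 3.141, -0.0]
force: [-2.3, -2.0, 5.3]
width: 0.188
clock: 27.9
position: [0.4695, -0.1113, 0.1013]
ee_rot: [-0.005, 3.139, -0.0]
force: [0.8, -0.2, -1.5]
width: 0.19
t 27.9 p [ 0.4695 -0.1113  0.1013] yaw_y 90.17 xaxis [-1.    -0.003 -0.003] z [ 0.003 -0.    -1.   ] F [ 0.8 -0.2 -1.5] w 0.0174 q7 [ 0.22  0.39 -0.12  2.07  0.07  0.69  1.62]
q7~ 83
rows 12 t [-0.0126, 0.0153, 0.0001] rot [-0.0, 0.01, 0.01] dist 0.238
```

```bash
python3 -m creep '[{"translation":[-0.0126,0.0153,0],"rot":[0,0,0],"jaw":0.01},{"translation":[-0.0126,0.0153,0],"rot":[0,0,0],"jaw":0.01},{"translation":[-0.0126,0.0153,0],"rot":[0,0,0],"jaw":0.01},{"translation":[-0.0126,0.0153,0],"rot":[0,0,0],"jaw":0.01},{"translation":[-0.0126,0.0153,0],"rot":[0,0,0],"jaw":0.01},{"translation":[-0.0126,0.0153,0],"rot":[0,0,0],"jaw":0.01},{"translation":[-0.0126,0.0153,0],"rot":[0,0,0],"jaw":0.01},{"translation":[-0.0126,0.0153,0],"rot":[0,0,0],"jaw":0.01},{"translation":[-0.0126,0.0153,0],"rot":[0,0,0],"jaw":0.01},{"translation":[-0.0126,0.0153,0],"rot":[0,0,0],"jaw":0.01},{"translation":[-0.0126,0.0153,0],"rot":[0,0,0],"jaw":0.01},{"translation":[-0.0126,0.0153,0],"rot":[0,0,0],"jaw":0.01}]' ; python3 -m creep '[{"translation":[0,0,0],"rot":[0,0,0],"jaw":0.01},{"translation":[0,0,0],"rot":[0,0,0],"jaw":0.01},{"translation":[0,0,0],"rot":[0,0,0],"jaw":0.01},{"translation":[0,0,0],"rot":[0,0,0],"jaw":0.01},{"translation":[0,0,0.02],"rot":[0,0,0],"jaw":0.01},{"translation":[0,0,0.02],"rot":[0,0,0],"jaw":0.01},{"translation":[0,0,0],"rot":[0,0,0],"jaw":0.01},{"translation":[0,0,0],"rot":[0,0,0],"jaw":0.01},{"translation":[0,0,0],"rot":[0,0,0],"jaw":0.01},{"translation":[0,0,0],"rot":[0,0,0],"jaw":0.01}]'; python3 plan.py 0.6209,0.0722,0.0565,90,1
```

```text
clock: 28.9
position: [0.6191, 0.0734, 0.0979]
ee_rot: [0.005, -3.14, -0.0]
force: [0.7, 0.8, -2.4]
width: 0.188
clock: 29.73
position: [0.6199, 0.0724, 0.0596]
ee_rot: [-0.004, 3.14, 0.0]
force: [0.7, -0.1, -1.9]
width: 0.188
t 29.73 p [0.6199 0.0724 0.0596] yaw_y 90.13 xaxis [-1.    -0.002 -0.002] z [ 0.002  0.    -1.   ] F [ 0.7 -0.1 -1.9] w 0.0173 q7 [-0.13  0.63 -0.11  1.75  0.09  0.77  1.29]
q7~ 83
rows 1 t [-0.001, -0.0002, 0.0031] rot [0.02, 0.1, 0.13] dist 0.003
```

```bash
python3 -m creep '[{"translation":[-0.001,-0.0002,0.003],"rot":[0,0,0],"jaw":0.01},{"translation":[0,0,0],"rot":[0,0,0],"jaw":0.01},{"translation":[0,0,0],"rot":[0,0,0],"jaw":0.01},{"translation":[0,0,0],"rot":[0,0,0],"jaw":0.01},{"translation":[0,0,0],"rot":[0,0,0],"jaw":0.01}]' ; python3 -m creep '[{"translation":[0,0,0.003],"rot":[0,0,0],"jaw":0.01},{"translation":[0,0,0.003],"rot":[0,0,0],"jaw":0.01},{"translation":[0,0,0],"rot":[0,0,0],"jaw":0.01},{"translation":[0,0,0],"rot":[0,0,0],"jaw":0.01}]'
```

```text
clock: 30.15
position: [0.6203, 0.0724, 0.0554]
ee_rot: [-0.004, 3.141, 0.0]
force: [0.3, 0.3, -2.8]
width: 0.192
clock: 30.48
position: [0.6199, 0.0723, 0.0489]
ee_rot: [0.004, -3.141, 0.0]
force: [0.5, 0.3, -2.8]
width: 0.191
```

```bash
python3 -m creep '[{"translation":[0,0,0.003],"rot":[0,0,0],"jaw":0.01},{"translation":[0,0,0.003],"rot":[0,0,0],"jaw":0.01},{"translation":[0,0,0.001],"rot":[0,0,0],"jaw":0.01},{"translation":[0,0,0],"rot":[0,0,0],"jaw":0.01},{"translation":[0,0,0],"rot":[0,0,0],"jaw":0.01},{"translation":[0,0,0],"rot":[0,0,0],"jaw":0.01}]'; python3 -m creep '[{"translation":[0,0,0],"rot":[0,0,0],"jaw":0.04},{"translation":[0,0,0],"rot":[0,0,0],"jaw":0.04},{"translation":[0,0,0],"rot":[0,0,0],"jaw":0.04},{"translation":[0,0,0],"rot":[0,0,0],"jaw":0.04},{"translation":[0,0,-0.03],"rot":[0,0,0],"jaw":0.04},{"translation":[0,0,-0.03],"rot":[0,0,0],"jaw":0.04},{"translation":[0,0,-0.02],"rot":[0,0,0],"jaw":0.04}]'; python3 plan.py 0.4917,-0.2751,0.12,90,15
```

```text
clock: 30.98
position: [0.6202, 0.0723, 0.0423]
ee_rot: [-0.004, 3.142, 0.0]
force: [0.1, 0.1, -2.8]
width: 0.19
clock: 31.57
position: [0.6209, 0.0725, 0.1247]
ee_rot: [-0.004, 3.14, 0.001]
force: [0.8, 0.1, -1.2]
width: 0.436
t 31.57 p [0.6209 0.0725 0.1247] yaw_y 90.16 xaxis [-1.    -0.003 -0.002] z [ 0.002  0.    -1.   ] F [ 0.8  0.1 -1.2] w 0.04 q7 [-0.12  0.55 -0.12  1.7   0.08  0.9   1.3 ]
q7~ 119
rows 15 t [0.0086, -0.0232, 0.0003] rot [0.0, 0.01, 0.01] dist 0.371
```

```bash
python3 plan.py 0.4917,-0.2751,0.12,0,18
```

```text
t 31.57 p [0.6209 0.0725 0.1247] yaw_y 90.16 xaxis [-1.    -0.003 -0.002] z [ 0.002  0.    -1.   ] F [ 0.8  0.1 -1.2] w 0.04 q7 [-0.12  0.55 -0.12  1.7   0.08  0.9   1.3 ]
q7~ 29
rows 18 t [-0.0086, -0.0212, 0.0003] rot [0.01, 0.0, 5.01] dist 0.371
```

```bash
python3 -m creep '[{"translation":[-0.0086,-0.0212,0],"rot":[0,0,5],"jaw":0.04},{"translation":[-0.0086,-0.0212,0],"rot":[0,0,5],"jaw":0.04},{"translation":[-0.0086,-0.0212,0],"rot":[0,0,5],"jaw":0.04},{"translation":[-0.0086,-0.0212,0],"rot":[0,0,5],"jaw":0.04},{"translation":[-0.0086,-0.0212,0],"rot":[0,0,5],"jaw":0.04},{"translation":[-0.0086,-0.0212,0],"rot":[0,0,5],"jaw":0.04},{"translation":[-0.0086,-0.0212,0],"rot":[0,0,5],"jaw":0.04},{"translation":[-0.0086,-0.0212,0],"rot":[0,0,5],"jaw":0.04},{"translation":[-0.0086,-0.0212,0],"rot":[0,0,5],"jaw":0.04},{"translation":[-0.0086,-0.0212,0],"rot":[0,0,5],"jaw":0.04},{"translation":[-0.0086,-0.0212,0],"rot":[0,0,5],"jaw":0.04},{"translation":[-0.0086,-0.0212,0],"rot":[0,0,5],"jaw":0.04}]'; python3 -m creep '[{"translation":[-0.0086,-0.0212,0],"rot":[0,0,5],"jaw":0.04},{"translation":[-0.0086,-0.0212,0],"rot":[0,0,5],"jaw":0.04},{"translation":[-0.0086,-0.0212,0],"rot":[0,0,5],"jaw":0.04},{"translation":[-0.0086,-0.0212,0],"rot":[0,0,5],"jaw":0.04},{"translation":[-0.0086,-0.0212,0],"rot":[0,0,5],"jaw":0.04},{"translation":[-0.0086,-0.0212,0],"rot":[0,0,5],"jaw":0.04},{"translation":[0,0,0],"rot":[0,0,0],"jaw":0.04},{"translation":[0,0,0],"rot":[0,0,0],"jaw":0.04},{"translation":[0,0,0],"rot":[0,0,0],"jaw":0.04},{"translation":[0,0,0],"rot":[0,0,0],"jaw":0.04},{"translation":[0,0,0],"rot":[0,0,0],"jaw":0.04}]';python3 - <<'E'
from h import *
s=get("scene","s10")
cv2.imwrite("pics/s10b.png",cv2.resize(s[100:290,80:360],(800,543)))
E
python3 plan.py 0.4917,-0.2751,0.029,0,4; python3 all.py t9 s10 | grep "scene',) "|grep -v top
```

```text
clock: 32.57
position: [0.5959, -0.19, 0.1224]
ee_rot: [1.573, 2.719, 0.0]
force: [0.7, -0.2, -0.0]
width: 0.433
clock: 33.48
position: [0.4927, -0.2748, 0.1222]
ee_rot: [2.216, 2.227, 0.001]
force: [-0.1, -0.7, -0.3]
width: 0.438
t 33.53 p [ 0.4925 -0.275   0.1222] yaw_y 0.26 xaxis [-0.005  1.     0.   ] z [ 0.  0. -1.] F [0.3 0.2 0.5] w 0.0402 q7 [ 0.18  0.47  0.32  1.88 -0.2   0.82  0.61]
q7~ 29
rows 4 t [-0.0, -0.0002, 0.0233] rot [0.0, -0.0, 0.06] dist 0.093
die_round ('scene',) [621.63 117.5   -1.8 ] 0.00689
die_square ('scene',) [4.8139e+02 8.8530e+01 3.8000e-01] 0.00935
tray ('scene',) [ 5.0921e+02 -3.9597e+02  1.8000e-01] 0.00407
rb_a ('scene',) [335.93 -27.33  33.33] 0.00074
rb_b ('scene',) [ 491.88 -275.05   13.86] 0.00061
sb_a ('scene',) [ 596.8  -112.29  -36.81] 0.00466
sb_b ('scene',) [ 624.51 -249.91  -34.83] 0.00246
```

View pics/s10b.png

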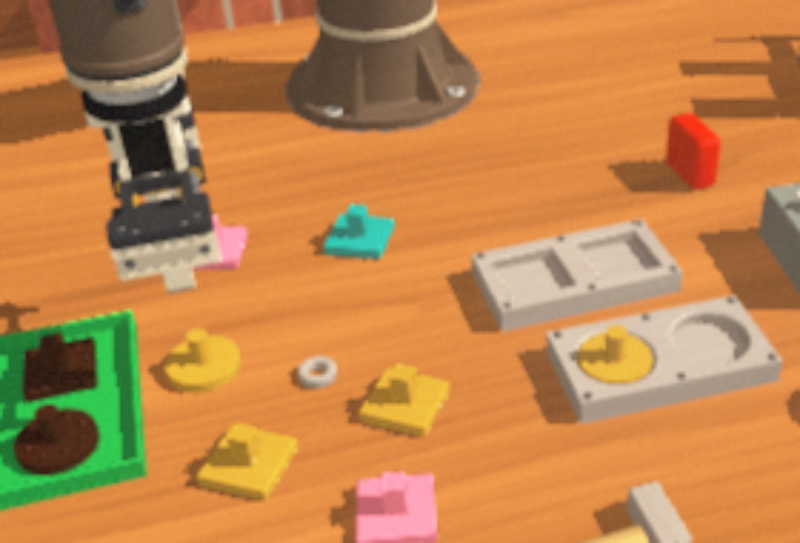

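Round blank lies flush in the right round cavity (crop 617,355). Descending straight on the second round blank.

```bash
python3 -m creep '[{"translation":[0,0,0.0233],"rot":[0,0,0],"jaw":0.04},{"translation":[0,0,0.0233],"rot":[0,0,0],"jaw":0.04},{"translation":[0,0,0.0233],"rot":[0,0,0],"jaw":0.04},{"translation":[0,0,0.0233],"rot":[0,0,0],"jaw":0.04},{"translation":[0,0,0],"rot":[0,0,0],"jaw":0.04},{"translation":[0,0,0],"rot":[0,0,0],"jaw":0.04},{"translation":[0,0,0],"rot":[0,0,0],"jaw":0.04},{"translation":[0,0,0],"rot":[0,0,0],"jaw":0.04}]'; python3 -m creep '[{"translation":[0,0,0],"rot":[0,0,0],"jaw":0.01},{"translation":[0,0,0],"rot":[0,0,0],"jaw":0.01},{"translation":[0,0,0],"rot":[0,0,0],"jaw":0.01},{"translation":[0,0,0],"rot":[0,0,0],"jaw":0.01},{"translation":[0,0,0],"rot":[0,0,0],"jaw":0.01},{"translation":[0,0,0],"rot":[0,0,0],"jaw":0.01},{"translation":[0,0,0],"rot":[0,0,0],"jaw":0.01},{"translation":[0,0,0],"rot":[0,0,0],"jaw":0.01}]' 20; python3 -m creep '[{"translation":[0,0,-0.01],"rot":[0,0,0],"jaw":0.01},{"translation":[0,0,-0.02],"rot":[0,0,0],"jaw":0.01},{"translation":[0,0,-0.03],"rot":[0,0,0],"jaw":0.01},{"translation":[0,0,-0.02],"rot":[0,0,0],"jaw":0.01}]'; python3 plan.py 0.6241,0.1621,0.11,0,18
```

```text
clock: 34.2
position: [0.492, -0.2754, 0.0291]
ee_rot: [-2.218, -2.225, -0.0]
force: [-0.1, -0.4, 0.1]
width: 0.439
clock: 34.87
position: [0.4918, -0.2756, 0.0292]
ee_rot: [2.218, 2.224, 0.0]
force: [-0.6, 0.8, 2.2]
width: 0.189
clock: 35.2
position: [0.4915, -0.2758, 0.1111]
ee_rot: [2.219, 2.224, -0.0]
force: [0.8, -0.4, -2.3]
width: 0.19
t 35.2 p [ 0.4915 -0.2758  0.1111] yaw_y 0.13 xaxis [-0.002  1.    -0.   ] z [-0. -0. -1.] F [ 0.8 -0.4 -2.3] w 0.0175 q7 [ 0.19  0.49  0.32  1.89 -0.21  0.79  0.62]
q7~ 15
rows 18 t [0.0243, 0.0074, 0.0001] rot [-0.0, 0.0, 0.01] dist 0.458
```

```bash
python3 -m creep '[{"translation":[0.0243,0.0074,0],"rot":[0,0,0],"jaw":0.01},{"translation":[0.0243,0.0074,0],"rot":[0,0,0],"jaw":0.01},{"translation":[0.0243,0.0074,0],"rot":[0,0,0],"jaw":0.01},{"translation":[0.0243,0.0074,0],"rot":[0,0,0],"jaw":0.01},{"translation":[0.0243,0.0074,0],"rot":[0,0,0],"jaw":0.01},{"translation":[0.0243,0.0074,0],"rot":[0,0,0],"jaw":0.01},{"translation":[0.0243,0.0074,0],"rot":[0,0,0],"jaw":0.01},{"translation":[0.0243,0.0074,0],"rot":[0,0,0],"jaw":0.01},{"translation":[0.0243,0.0074,0],"rot":[0,0,0],"jaw":0.01},{"translation":[0.0243,0.0074,0],"rot":[0,0,0],"jaw":0.01},{"translation":[0.0243,0.0074,0],"rot":[0,0,0],"jaw":0.01},{"translation":[0.0243,0.0074,0],"rot":[0,0,0],"jaw":0.01}]' ; python3 -m creep '[{"translation":[0.0243,0.0074,0],"rot":[0,0,0],"jaw":0.01},{"translation":[0.0243,0.0074,0],"rot":[0,0,0],"jaw":0.01},{"translation":[0.0243,0.0074,0],"rot":[0,0,0],"jaw":0.01},{"translation":[0.0243,0.0074,0],"rot":[0,0,0],"jaw":0.01},{"translation":[0.0243,0.0074,0],"rot":[0,0,0],"jaw":0.01},{"translation":[0.0243,0.0074,0],"rot":[0,0,0],"jaw":0.01},{"translation":[0,0,0],"rot":[0,0,0],"jaw":0.01},{"translation":[0,0,0],"rot":[0,0,0],"jaw":0.01},{"translation":[0,0,0],"rot":[0,0,0],"jaw":0.01},{"translation":[0,0,0],"rot":[0,0,0],"jaw":0.01},{"translation":[0,0,0.025],"rot":[0,0,0],"jaw":0.01},{"translation":[0,0,0.025],"rot":[0,0,0],"jaw":0.01}]';  python3 -m creep '[{"translation":[0,0,0],"rot":[0,0,0],"jaw":0.01},{"translation":[0,0,0],"rot":[0,0,0],"jaw":0.01},{"translation":[0,0,0],"rot":[0,0,0],"jaw":0.01},{"translation":[0,0,0],"rot":[0,0,0],"jaw":0.01},{"translation":[0,0,0],"rot":[0,0,0],"jaw":0.01}]'; python3 plan.py 0.6241,0.1616,0.057,0,1
```

```text
clock: 36.2
position: [0.5796, 0.0174, 0.1094]
ee_rot: [-2.218, -2.224, 0.001]
force: [-0.1, 0.1, -2.5]
width: 0.189
clock: 37.2
position: [0.6252, 0.161, 0.0604]
ee_rot: [2.219, 2.221, 0.005]
force: [-0.4, -0.6, -3.3]
width: 0.187
clock: 37.62
position: [0.6247, 0.1622, 0.0606]
ee_rot: [2.218, 2.223, 0.003]
force: [-0.6, -0.5, -3.1]
width: 0.19
t 37.62 p [0.6247 0.1622 0.0606] yaw_y 0.13 xaxis [-0.002  1.     0.001] z [ 0.002  0.001 -1.   ] F [-0.6 -0.5 -3.1] w 0.0174 q7 [-0.52  0.66  0.28  1.71 -0.24  0.8  -0.13]
q7~ 15
rows 1 t [-0.0006, -0.0006, 0.0036] rot [0.12, -0.04, 0.13] dist 0.004
```

```bash
python3 -m creep '[{"translation":[-0.0006,-0.0006,0.003],"rot":[0,0,0],"jaw":0.01},{"translation":[0,0,0],"rot":[0,0,0],"jaw":0.01},{"translation":[0,0,0.003],"rot":[0,0,0],"jaw":0.01},{"translation":[0,0,0.003],"rot":[0,0,0],"jaw":0.01},{"translation":[0,0,0.003],"rot":[0,0,0],"jaw":0.01},{"translation":[0,0,0],"rot":[0,0,0],"jaw":0.01},{"translation":[0,0,0],"rot":[0,0,0],"jaw":0.01}]'
```

```text
clock: 38.2
position: [0.6229, 0.1615, 0.0467]
ee_rot: [-2.218, -2.224, 0.001]
force: [0.2, 0.0, -3.0]
width: 0.194
```

```bash
python3 -m creep '[{"translation":[0,0,0.002],"rot":[0,0,0],"jaw":0.01},{"translation":[0,0,0.002],"rot":[0,0,0],"jaw":0.01},{"translation":[0,0,0],"rot":[0,0,0],"jaw":0.01},{"translation":[0,0,0],"rot":[0,0,0],"jaw":0.01},{"translation":[0,0,0],"rot":[0,0,0],"jaw":0.01}]'; python3 -m creep '[{"translation":[0,0,0],"rot":[0,0,0],"jaw":0.04},{"translation":[0,0,0],"rot":[0,0,0],"jaw":0.04},{"translation":[0,0,0],"rot":[0,0,0],"jaw":0.04},{"translation":[0,0,0],"rot":[0,0,0],"jaw":0.04},{"translation":[0,0,-0.03],"rot":[0,0,0],"jaw":0.04},{"translation":[0,0,-0.03],"rot":[0,0,0],"jaw":0.04},{"translation":[0,0,-0.02],"rot":[0,0,0],"jaw":0.04}]'; python3 plan.py 0.5975,-0.1123,0.12,53.6,10 0.5975,-0.1123,0.12,-36.4,10
```

```text
clock: 38.62
position: [0.6232, 0.1616, 0.0431]
ee_rot: [-2.218, -2.224, -0.0]
force: [0.1, -0.1, -2.3]
width: 0.192
clock: 39.2
position: [0.6239, 0.1616, 0.1255]
ee_rot: [2.218, 2.223, 0.003]
force: [1.0, 0.1, 1.0]
width: 0.438
t 39.2 p [0.6239 0.1616 0.1255] yaw_y 0.14 xaxis [-0.002  1.     0.   ] z [ 0.002  0.    -1.   ] F [1.  0.1 1. ] w 0.0402 q7 [-0.54  0.58  0.31  1.67 -0.21  0.92 -0.15]
q7~ 64
rows 10 t [-0.0248, -0.0141, 0.0005] rot [0.01, 0.0, -5.35] dist 0.275
q7~ 26
rows 10 t [0.0, 0.0, 0.0] rot [0.0, 0.0, 9.0] dist 0.0
```

```bash
python3 plan.py 0.5975,-0.1123,0.12,-36.4,10
python3 - <<'E'
from h import *
t=get("top","t11"); H=cv2.cvtColor(t,cv2.COLOR_BGR2HSV)
print("washer",back("top",(461/1.5,299/1.5),.005))
E
```

```text
t 39.2 p [0.6239 0.1616 0.1255] yaw_y 0.14 xaxis [-0.002  1.     0.   ] z [ 0.002  0.    -1.   ] F [1.  0.1 1. ] w 0.0402 q7 [-0.54  0.58  0.31  1.67 -0.21  0.92 -0.15]
q7~ 26
rows 10 t [-0.0275, 0.0052, 0.0005] rot [0.01, -0.01, 3.65] dist 0.275
washer [ 0.5334069 -0.1804282  0.005    ]
```

```bash
python3 -m creep '[{"translation":[-0.0275,0.0052,0],"rot":[0,0,3.65],"jaw":0.045},{"translation":[-0.0275,0.0052,0],"rot":[0,0,3.65],"jaw":0.045},{"translation":[-0.0275,0.0052,0],"rot":[0,0,3.65],"jaw":0.045},{"translation":[-0.0275,0.0052,0],"rot":[0,0,3.65],"jaw":0.045},{"translation":[-0.0275,0.0052,0],"rot":[0,0,3.65],"jaw":0.045},{"translation":[-0.0275,0.0052,0],"rot":[0,0,3.65],"jaw":0.045},{"translation":[-0.0275,0.0052,0],"rot":[0,0,3.65],"jaw":0.045},{"translation":[-0.0275,0.0052,0],"rot":[0,0,3.65],"jaw":0.045},{"translation":[-0.0275,0.0052,0],"rot":[0,0,3.65],"jaw":0.045},{"translation":[-0.0275,0.0052,0],"rot":[0,0,3.65],"jaw":0.045}]'; python3 -m creep '[{"translation":[0,0,0],"rot":[0,0,0],"jaw":0.045},{"translation":[0,0,0],"rot":[0,0,0],"jaw":0.045},{"translation":[0,0,0],"rot":[0,0,0],"jaw":0.045},{"translation":[0,0,0],"rot":[0,0,0],"jaw":0.045},{"translation":[0,0,0],"rot":[0,0,0],"jaw":0.045},{"translation":[0,0,0],"rot":[0,0,0],"jaw":0.045}]';python3 - <<'E'
from h import *
s=get("scene","s12")
cv2.imwrite("pics/s12b.png",cv2.resize(s[100:290,80:360],(800,543)))
E
python3 plan.py 0.5975,-0.1123,0.029,-36.4,4; python3 all.py t9 s12 | grep "scene',) "|grep sb_
```

```text
clock: 40.08
position: [0.5963, -0.1137, 0.1231]
ee_rot: [2.805, 1.413, 0.001]
force: [0.6, -0.3, 0.1]
width: 0.489
clock: 40.58
position: [0.5968, -0.1111, 0.123]
ee_rot: [-2.802, -1.42, -0.0]
force: [-0.3, -0.2, -0.7]
width: 0.494
t 40.63 p [ 0.5967 -0.1114  0.1229] yaw_y -36.25 xaxis [0.591 0.806 0.   ] z [-0.  0. -1.] F [-0.6  0.  -1.1] w 0.0448 q7 [-0.23  0.56  0.48  1.78 -0.32  0.89 -0.24]
q7~ 26
rows 4 t [-0.0001, 0.0003, 0.0235] rot [-0.0, -0.0, 0.04] dist 0.094
sb_a ('scene',) [ 596.97 -112.23  -37.23] 0.00464
sb_b ('scene',) [ 624.53 -249.9   -34.83] 0.00282
```

View pics/s12b.png

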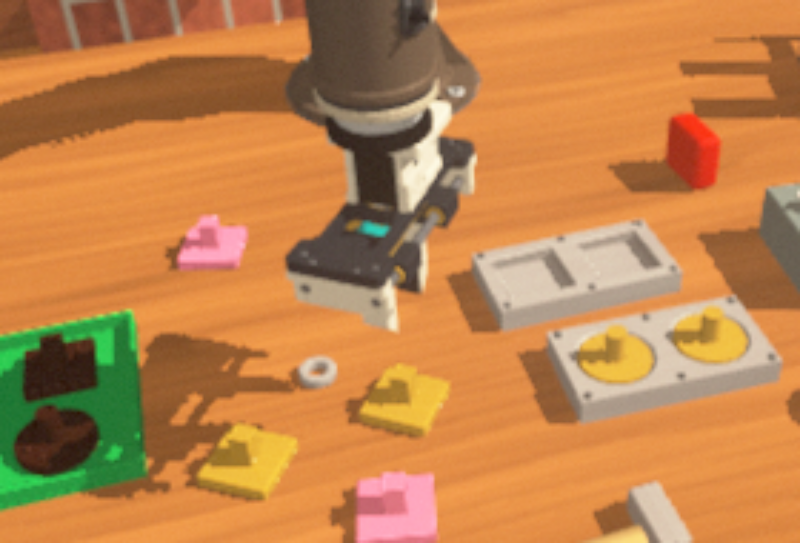

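Both round blanks sit flush in the round die (crop 617,355 and 710,333). Gripping the first square blank next.

```bash
python3 -m creep '[{"translation":[-0.0001,0.0003,0.0235],"rot":[0,0,0],"jaw":0.045},{"translation":[-0.0001,0.0003,0.0235],"rot":[0,0,0],"jaw":0.045},{"translation":[-0.0001,0.0003,0.0235],"rot":[0,0,0],"jaw":0.045},{"translation":[-0.0001,0.0003,0.0235],"rot":[0,0,0],"jaw":0.045},{"translation":[0,0,0],"rot":[0,0,0],"jaw":0.045},{"translation":[0,0,0],"rot":[0,0,0],"jaw":0.045},{"translation":[0,0,0],"rot":[0,0,0],"jaw":0.045},{"translation":[0,0,0],"rot":[0,0,0],"jaw":0.045}]'; python3 -m creep '[{"translation":[0,0,0],"rot":[0,0,0],"jaw":0.01},{"translation":[0,0,0],"rot":[0,0,0],"jaw":0.01},{"translation":[0,0,0],"rot":[0,0,0],"jaw":0.01},{"translation":[0,0,0],"rot":[0,0,0],"jaw":0.01},{"translation":[0,0,0],"rot":[0,0,0],"jaw":0.01},{"translation":[0,0,0],"rot":[0,0,0],"jaw":0.01},{"translation":[0,0,0],"rot":[0,0,0],"jaw":0.01},{"translation":[0,0,0],"rot":[0,0,0],"jaw":0.01},{"translation":[0,0,0],"rot":[0,0,0],"jaw":0.01}]' 20; python3 -c "
from h import *
s,R=st(); d=np.array([.5975,-.1123,0])-s['position']; print('blank rel TCP along tool x',R[:,0]@d,'y',R[:,1]@d)"; python3 -m creep '[{"translation":[0,0,-0.01],"rot":[0,0,0],"jaw":0.01},{"translation":[0,0,-0.02],"rot":[0,0,0],"jaw":0.01},{"translation":[0,0,-0.03],"rot":[0,0,0],"jaw":0.01},{"translation":[0,0,-0.02],"rot":[0,0,0],"jaw":0.01}]'; python3 plan.py 0.4817,0.0432,0.11,0.55,10
```

```text
clock: 41.3
position: [0.5973, -0.1131, 0.0292]
ee_rot: [-2.803, -1.418, -0.0]
force: [0.8, -1.2, -0.2]
width: 0.492
clock: 42.05
position: [0.5971, -0.1132, 0.0292]
ee_rot: [-2.803, -1.418, -0.0]
force: [-1.2, 0.9, 3.0]
width: 0.194
t 42.05 p [ 0.5971 -0.1132  0.0292] yaw_y -36.34 xaxis [0.593 0.805 0.   ] z [-0.  0. -1.] F [-1.2  0.9  3. ] w 0.0178 q7 [-0.18  0.68  0.41  1.84 -0.4   0.71 -0.17]
blank rel TCP along tool x 0.0009706479399698543 y -0.0002689961990976702
clock: 42.38
position: [0.5973, -0.1138, 0.1111]
ee_rot: [2.803, 1.417, 0.0]
force: [0.9, -0.6, -3.1]
width: 0.192
t 42.38 p [ 0.5973 -0.1138  0.1111] yaw_y -36.37 xaxis [ 0.593  0.805 -0.   ] z [ 0. -0. -1.] F [ 0.9 -0.6 -3.1] w 0.0176 q7 [-0.22  0.57  0.48  1.79 -0.33  0.86 -0.23]
q7~ 5
rows 10 t [0.0111, -0.0165, 0.0001] rot [0.0, 0.0, -3.69] dist 0.195
```

```bash
python3 -m creep '[{"translation":[0.0111,-0.0165,0],"rot":[0,0,-3.69],"jaw":0.01},{"translation":[0.0111,-0.0165,0],"rot":[0,0,-3.69],"jaw":0.01},{"translation":[0.0111,-0.0165,0],"rot":[0,0,-3.69],"jaw":0.01},{"translation":[0.0111,-0.0165,0],"rot":[0,0,-3.69],"jaw":0.01},{"translation":[0.0111,-0.0165,0],"rot":[0,0,-3.69],"jaw":0.01},{"translation":[0.0111,-0.0165,0],"rot":[0,0,-3.69],"jaw":0.01},{"translation":[0.0111,-0.0165,0],"rot":[0,0,-3.69],"jaw":0.01},{"translation":[0.0111,-0.0165,0],"rot":[0,0,-3.69],"jaw":0.01},{"translation":[0.0111,-0.0165,0],"rot":[0,0,-3.69],"jaw":0.01},{"translation":[0.0111,-0.0165,0],"rot":[0,0,-3.69],"jaw":0.01}]' ; python3 -m creep '[{"translation":[0,0,0],"rot":[0,0,0],"jaw":0.01},{"translation":[0,0,0],"rot":[0,0,0],"jaw":0.01},{"translation":[0,0,0],"rot":[0,0,0],"jaw":0.01},{"translation":[0,0,0],"rot":[0,0,0],"jaw":0.01},{"translation":[0,0,0.025],"rot":[0,0,0],"jaw":0.01},{"translation":[0,0,0.025],"rot":[0,0,0],"jaw":0.01},{"translation":[0,0,0],"rot":[0,0,0],"jaw":0.01},{"translation":[0,0,0],"rot":[0,0,0],"jaw":0.01},{"translation":[0,0,0],"rot":[0,0,0],"jaw":0.01},{"translation":[0,0,0],"rot":[0,0,0],"jaw":0.01},{"translation":[0,0,0],"rot":[0,0,0],"jaw":0.01},{"translation":[0,0,0],"rot":[0,0,0],"jaw":0.01}]'; python3 plan.py 0.4817,0.0422,0.057,0.55,1
```

```text
clock: 43.22
position: [0.4806, 0.0449, 0.1093]
ee_rot: [2.206, 2.236, 0.0]
force: [0.3, 0.2, -3.1]
width: 0.198
clock: 44.22
position: [0.482, 0.0442, 0.06]
ee_rot: [2.21, 2.232, 0.002]
force: [0.2, 0.8, -4.1]
width: 0.191
t 44.22 p [0.482  0.0442 0.06  ] yaw_y 0.55 xaxis [-0.01  1.    0.  ] z [ 0.002  0.    -1.   ] F [ 0.2  0.8 -4.1] w 0.0176 q7 [-0.41  0.46  0.27  2.12 -0.22  0.58  0.03]
q7~ 4
rows 1 t [-0.002, -0.0004, 0.003] rot [0.09, -0.03, 0.0] dist 0.004
```

```bash
python3 -m creep '[{"translation":[-0.002,-0.0004,0.003],"rot":[0,0,0],"jaw":0.01},{"translation":[0,0,0],"rot":[0,0,0],"jaw":0.01},{"translation":[0,0,0],"rot":[0,0,0],"jaw":0.01},{"translation":[0,0,0],"rot":[0,0,0],"jaw":0.01},{"translation":[0,0,0],"rot":[0,0,0],"jaw":0.01},{"translation":[0,0,0.003],"rot":[0,0,0],"jaw":0.01},{"translation":[0,0,0.003],"rot":[0,0,0],"jaw":0.01},{"translation":[0,0,0.002],"rot":[0,0,0],"jaw":0.01},{"translation":[0,0,0],"rot":[0,0,0],"jaw":0.01},{"translation":[0,0,0],"rot":[0,0,0],"jaw":0.01}]'
```

```text
clock: 45.05
position: [0.4809, 0.042, 0.0478]
ee_rot: [-2.211, -2.232, 0.001]
force: [-0.4, 0.5, -3.7]
width: 0.196
```

```bash
python3 -m creep '[{"translation":[0,0,0.002],"rot":[0,0,0],"jaw":0.01},{"translation":[0,0,0.002],"rot":[0,0,0],"jaw":0.01},{"translation":[0,0,0.001],"rot":[0,0,0],"jaw":0.01},{"translation":[0,0,0],"rot":[0,0,0],"jaw":0.01},{"translation":[0,0,0],"rot":[0,0,0],"jaw":0.01},{"translation":[0,0,0],"rot":[0,0,0],"jaw":0.01}]'; python3 -m creep '[{"translation":[0,0,0],"rot":[0,0,0],"jaw":0.045},{"translation":[0,0,0],"rot":[0,0,0],"jaw":0.045},{"translation":[0,0,0],"rot":[0,0,0],"jaw":0.045},{"translation":[0,0,0],"rot":[0,0,0],"jaw":0.045},{"translation":[0,0,-0.03],"rot":[0,0,0],"jaw":0.045},{"translation":[0,0,-0.03],"rot":[0,0,0],"jaw":0.045},{"translation":[0,0,-0.02],"rot":[0,0,0],"jaw":0.045}]'; python3 plan.py 0.625,-0.2500,0.12,-34.1,14
```

```text
clock: 45.55
position: [0.481, 0.0421, 0.0431]
ee_rot: [2.211, 2.232, 0.0]
force: [0.4, 0.4, -3.6]
width: 0.196
clock: 46.13
position: [0.4815, 0.0419, 0.1251]
ee_rot: [2.211, 2.231, 0.001]
force: [0.1, 0.2, 0.1]
width: 0.488
t 46.13 p [0.4815 0.0419 0.1251] yaw_y 0.53 xaxis [-0.009  1.     0.   ] z [ 0.001  0.    -1.   ] F [0.1 0.2 0.1] w 0.0448 q7 [-0.45  0.35  0.32  2.07 -0.16  0.74 -0.01]
q7~ 12
rows 14 t [-0.0176, 0.0157, 0.0004] rot [0.0, -0.0, 2.47] dist 0.325
```

```bash
python3 -m creep '[{"translation":[-0.0176,0.0157,0],"rot":[0,0,2.47],"jaw":0.045},{"translation":[-0.0176,0.0157,0],"rot":[0,0,2.47],"jaw":0.045},{"translation":[-0.0176,0.0157,0],"rot":[0,0,2.47],"jaw":0.045},{"translation":[-0.0176,0.0157,0],"rot":[0,0,2.47],"jaw":0.045},{"translation":[-0.0176,0.0157,0],"rot":[0,0,2.47],"jaw":0.045},{"translation":[-0.0176,0.0157,0],"rot":[0,0,2.47],"jaw":0.045},{"translation":[-0.0176,0.0157,0],"rot":[0,0,2.47],"jaw":0.045},{"translation":[-0.0176,0.0157,0],"rot":[0,0,2.47],"jaw":0.045},{"translation":[-0.0176,0.0157,0],"rot":[0,0,2.47],"jaw":0.045},{"translation":[-0.0176,0.0157,0],"rot":[0,0,2.47],"jaw":0.045},{"translation":[-0.0176,0.0157,0],"rot":[0,0,2.47],"jaw":0.045},{"translation":[-0.0176,0.0157,0],"rot":[0,0,2.47],"jaw":0.045}]'; python3 -m creep '[{"translation":[-0.0176,0.0157,0],"rot":[0,0,2.47],"jaw":0.045},{"translation":[-0.0176,0.0157,0],"rot":[0,0,2.47],"jaw":0.045},{"translation":[0,0,0],"rot":[0,0,0],"jaw":0.045},{"translation":[0,0,0],"rot":[0,0,0],"jaw":0.045},{"translation":[0,0,0],"rot":[0,0,0],"jaw":0.045},{"translation":[0,0,0],"rot":[0,0,0],"jaw":0.045},{"translation":[0,0,0],"rot":[0,0,0],"jaw":0.045},{"translation":[0,0,0],"rot":[0,0,0],"jaw":0.045}]';python3 - <<'E'
from h import *
s=get("scene","s13")
cv2.imwrite("pics/s13b.png",cv2.resize(s[100:290,80:360],(800,543)))
E
python3 plan.py 0.6249,-0.25,0.029,-34.1,4; python3 all.py t9 s13 | grep "scene',) "|grep sb_b
```

```text
clock: 47.13
position: [0.6159, -0.2043, 0.123]
ee_rot: [-2.709, -1.59, -0.0]
force: [-0.8, -0.1, 0.5]
width: 0.49
clock: 47.8
position: [0.625, -0.2484, 0.1231]
ee_rot: [-2.773, -1.476, -0.001]
force: [-0.7, 0.0, -0.1]
width: 0.492
t 47.85 p [ 0.625  -0.2487  0.1232] yaw_y -33.95 xaxis [0.558 0.83  0.   ] z [ 0.  0. -1.] F [ 0.6  0.1 -0.2] w 0.0452 q7 [-0.    0.65  0.48  1.6  -0.35  0.97  0.  ]
q7~ 12
rows 4 t [-0.0003, 0.0002, 0.0235] rot [-0.0, -0.01, 0.04] dist 0.094
sb_b ('scene',) [ 624.64 -249.82  -33.93] 0.00248
```

View pics/s13b.png

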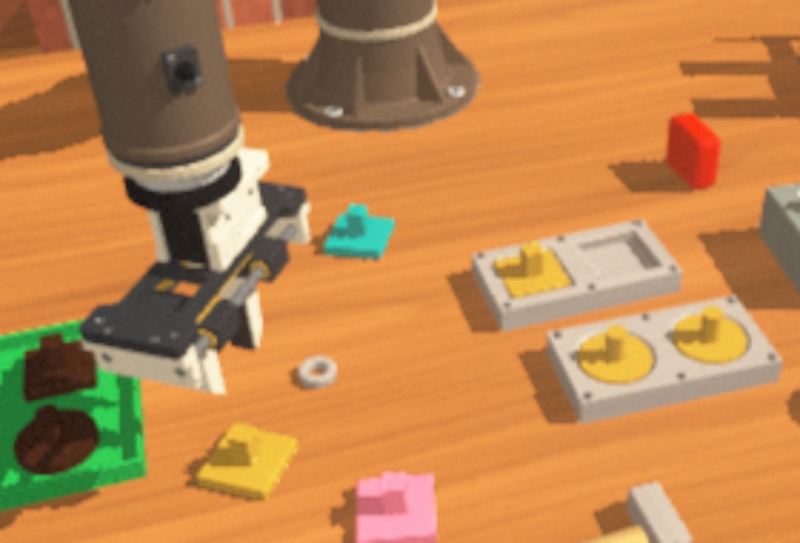

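The first square blank lies home in the square die (crop 533,275). Gripping the last blank.

```bash
python3 -m creep '[{"translation":[-0.0003,0.0002,0.0235],"rot":[0,0,0],"jaw":0.045},{"translation":[-0.0003,0.0002,0.0235],"rot":[0,0,0],"jaw":0.045},{"translation":[-0.0003,0.0002,0.0235],"rot":[0,0,0],"jaw":0.045},{"translation":[-0.0003,0.0002,0.0235],"rot":[0,0,0],"jaw":0.045},{"translation":[0,0,0],"rot":[0,0,0],"jaw":0.045},{"translation":[0,0,0],"rot":[0,0,0],"jaw":0.045},{"translation":[0,0,0],"rot":[0,0,0],"jaw":0.045},{"translation":[0,0,0],"rot":[0,0,0],"jaw":0.045}]'; python3 -m creep '[{"translation":[0,0,0],"rot":[0,0,0],"jaw":0.01},{"translation":[0,0,0],"rot":[0,0,0],"jaw":0.01},{"translation":[0,0,0],"rot":[0,0,0],"jaw":0.01},{"translation":[0,0,0],"rot":[0,0,0],"jaw":0.01},{"translation":[0,0,0],"rot":[0,0,0],"jaw":0.01},{"translation":[0,0,0],"rot":[0,0,0],"jaw":0.01},{"translation":[0,0,0],"rot":[0,0,0],"jaw":0.01},{"translation":[0,0,0],"rot":[0,0,0],"jaw":0.01},{"translation":[0,0,0],"rot":[0,0,0],"jaw":0.01}]' 20; python3 -c "
from h import *
s,R=st(); d=np.array([.6249,-.25,0])-s['position']; print('blank rel TCP along tool x',R[:,0]@d,'y',R[:,1]@d)"; python3 -m creep '[{"translation":[0,0,-0.01],"rot":[0,0,0],"jaw":0.01},{"translation":[0,0,-0.02],"rot":[0,0,0],"jaw":0.01},{"translation":[0,0,-0.03],"rot":[0,0,0],"jaw":0.01},{"translation":[0,0,-0.02],"rot":[0,0,0],"jaw":0.01}]'; python3 plan.py 0.4813,0.1332,0.11,0.55,18
```

```text
clock: 48.52
position: [0.6249, -0.2509, 0.0294]
ee_rot: [2.774, 1.475, 0.0]
force: [0.1, -0.1, 0.1]
width: 0.492
clock: 49.27
position: [0.6246, -0.2509, 0.0291]
ee_rot: [-2.774, -1.474, 0.0]
force: [-1.4, 0.6, 3.3]
width: 0.194
t 49.27 p [ 0.6246 -0.2509  0.0291] yaw_y -34.02 xaxis [0.56  0.829 0.   ] z [-0.  0. -1.] F [-1.4  0.6  3.3] w 0.0178 q7 [ 0.04  0.76  0.43  1.66 -0.41  0.81  0.05]
blank rel TCP along tool x 0.0009017646450802397 y -0.00026187740313991705
clock: 49.6
position: [0.6249, -0.2515, 0.1111]
ee_rot: [2.774, 1.473, 0.0]
force: [1.7, -0.1, -3.5]
width: 0.196
t 49.6 p [ 0.6249 -0.2515  0.1111] yaw_y -34.04 xaxis [ 0.56   0.829 -0.   ] z [ 0.001 -0.001 -1.   ] F [ 1.7 -0.1 -3.5] w 0.018 q7 [ 0.01  0.67  0.48  1.61 -0.36  0.95  0.01]
q7~ 15
rows 18 t [0.0182, -0.0143, 0.0001] rot [0.0, 0.0, -1.92] dist 0.411
```

```bash
python3 -m creep '[{"translation":[0.0182,-0.0143,0],"rot":[0,0,-1.92],"jaw":0.01},{"translation":[0.0182,-0.0143,0],"rot":[0,0,-1.92],"jaw":0.01},{"translation":[0.0182,-0.0143,0],"rot":[0,0,-1.92],"jaw":0.01},{"translation":[0.0182,-0.0143,0],"rot":[0,0,-1.92],"jaw":0.01},{"translation":[0.0182,-0.0143,0],"rot":[0,0,-1.92],"jaw":0.01},{"translation":[0.0182,-0.0143,0],"rot":[0,0,-1.92],"jaw":0.01},{"translation":[0.0182,-0.0143,0],"rot":[0,0,-1.92],"jaw":0.01},{"translation":[0.0182,-0.0143,0],"rot":[0,0,-1.92],"jaw":0.01},{"translation":[0.0182,-0.0143,0],"rot":[0,0,-1.92],"jaw":0.01},{"translation":[0.0182,-0.0143,0],"rot":[0,0,-1.92],"jaw":0.01},{"translation":[0.0182,-0.0143,0],"rot":[0,0,-1.92],"jaw":0.01},{"translation":[0.0182,-0.0143,0],"rot":[0,0,-1.92],"jaw":0.01}]' ; python3 -m creep '[{"translation":[0.0182,-0.0143,0],"rot":[0,0,-1.92],"jaw":0.01},{"translation":[0.0182,-0.0143,0],"rot":[0,0,-1.92],"jaw":0.01},{"translation":[0.0182,-0.0143,0],"rot":[0,0,-1.92],"jaw":0.01},{"translation":[0.0182,-0.0143,0],"rot":[0,0,-1.92],"jaw":0.01},{"translation":[0.0182,-0.0143,0],"rot":[0,0,-1.92],"jaw":0.01},{"translation":[0.0182,-0.0143,0],"rot":[0,0,-1.92],"jaw":0.01},{"translation":[0,0,0],"rot":[0,0,0],"jaw":0.01},{"translation":[0,0,0],"rot":[0,0,0],"jaw":0.01},{"translation":[0,0,0],"rot":[0,0,0],"jaw":0.01},{"translation":[0,0,0],"rot":[0,0,0],"jaw":0.01},{"translation":[0,0,0.025],"rot":[0,0,0],"jaw":0.01},{"translation":[0,0,0.025],"rot":[0,0,0],"jaw":0.01}]'; python3 -m creep '[{"translation":[0,0,0],"rot":[0,0,0],"jaw":0.01},{"translation":[0,0,0],"rot":[0,0,0],"jaw":0.01},{"translation":[0,0,0],"rot":[0,0,0],"jaw":0.01},{"translation":[0,0,0],"rot":[0,0,0],"jaw":0.01},{"translation":[0,0,0],"rot":[0,0,0],"jaw":0.01},{"translation":[0,0,0],"rot":[0,0,0],"jaw":0.01}]'; python3 plan.py 0.4812,0.1323,0.057,0.55,1
```

```text
clock: 50.6
position: [0.5545, 0.0167, 0.1094]
ee_rot: [2.422, 2.0, 0.0]
force: [-0.2, 0.2, -3.2]
width: 0.194
clock: 51.6
position: [0.4835, 0.133, 0.0598]
ee_rot: [2.212, 2.228, 0.006]
force: [-0.1, 0.4, -4.1]
width: 0.191
clock: 52.1
position: [0.482, 0.1336, 0.06]
ee_rot: [2.211, 2.231, 0.003]
force: [0.2, -0.3, -3.8]
width: 0.195
t 52.1 p [0.482  0.1336 0.06  ] yaw_y 0.53 xaxis [-0.009  1.     0.001] z [ 0.002  0.001 -1.   ] F [ 0.2 -0.3 -3.8] w 0.0179 q7 [-0.59  0.48  0.29  2.08 -0.23  0.6  -0.13]
q7~ 15
rows 1 t [-0.0013, -0.0008, 0.003] rot [0.09, -0.04, -0.02] dist 0.003
```

```bash
python3 -m creep '[{"translation":[-0.0012,-0.0004,0.003],"rot":[0,0,0],"jaw":0.01},{"translation":[0,0,0],"rot":[0,0,0],"jaw":0.01},{"translation":[0,0,0],"rot":[0,0,0],"jaw":0.01},{"translation":[0,0,0],"rot":[0,0,0],"jaw":0.01},{"translation":[0,0,0],"rot":[0,0,0],"jaw":0.01},{"translation":[0,0,0.003],"rot":[0,0,0],"jaw":0.01},{"translation":[0,0,0.003],"rot":[0,0,0],"jaw":0.01},{"translation":[0,0,0.002],"rot":[0,0,0],"jaw":0.01},{"translation":[0,0,0],"rot":[0,0,0],"jaw":0.01},{"translation":[0,0,0],"rot":[0,0,0],"jaw":0.01}]'
```

```text
clock: 52.93
position: [0.4808, 0.1321, 0.0478]
ee_rot: [-2.211, -2.232, 0.001]
force: [0.3, -0.3, -3.8]
width: 0.194
```

```bash
python3 -m creep '[{"translation":[0,0,0.002],"rot":[0,0,0],"jaw":0.01},{"translation":[0,0,0.002],"rot":[0,0,0],"jaw":0.01},{"translation":[0,0,0.001],"rot":[0,0,0],"jaw":0.01},{"translation":[0,0,0],"rot":[0,0,0],"jaw":0.01},{"translation":[0,0,0],"rot":[0,0,0],"jaw":0.01},{"translation":[0,0,0],"rot":[0,0,0],"jaw":0.01}]'; python3 -m creep '[{"translation":[0,0,0],"rot":[0,0,0],"jaw":0.045},{"translation":[0,0,0],"rot":[0,0,0],"jaw":0.045},{"translation":[0,0,0],"rot":[0,0,0],"jaw":0.045},{"translation":[0,0,0],"rot":[0,0,0],"jaw":0.045},{"translation":[0,0,-0.03],"rot":[0,0,0],"jaw":0.045},{"translation":[0,0,-0.03],"rot":[0,0,0],"jaw":0.045},{"translation":[0,0,-0.03],"rot":[0,0,0],"jaw":0.045},{"translation":[0.02,0,-0.03],"rot":[0,0,0],"jaw":0.045},{"translation":[0.02,-0.02,0],"rot":[0,0,0],"jaw":0.045},{"translation":[0.02,-0.02,0],"rot":[0,0,0],"jaw":0.045},{"translation":[0.02,-0.02,0],"rot":[0,0,0],"jaw":0.045},{"translation":[0.02,-0.02,0],"rot":[0,0,0],"jaw":0.045}]'
python3 - <<'E'
from h import *
s=get("scene","s14");t=get("top","t14");st()
cv2.imwrite("pics/s14b.png",cv2.resize(s[140:300,50:450],(800,320),interpolation=cv2.INTER_CUBIC))
cv2.imwrite("pics/t14b.png",cv2.resize(t,(768,576)))
cv2.imwrite("pics/s14c.png",cv2.resize(s[160:260,220:370],(800,533),interpolation=cv2.INTER_CUBIC))
E
```

```text
clock: 53.43
position: [0.481, 0.1322, 0.0431]
ee_rot: [2.211, 2.232, 0.0]
force: [0.6, -0.7, -2.8]
width: 0.191
clock: 54.43
position: [0.3992, 0.2323, 0.1635]
ee_rot: [-2.211, -2.231, -0.002]
force: [-0.4, 0.2, -0.6]
width: 0.489
t 54.53 p [0.3968 0.2348 0.1631] yaw_y 0.89 xaxis [-0.015  1.     0.001] z [-0.002  0.001 -1.   ] F [ 0.  -0.1 -0.8] w 0.0452 q7 [-0.9   0.26  0.31  2.08 -0.11  0.82 -0.51]
```

View pics/s14b.png

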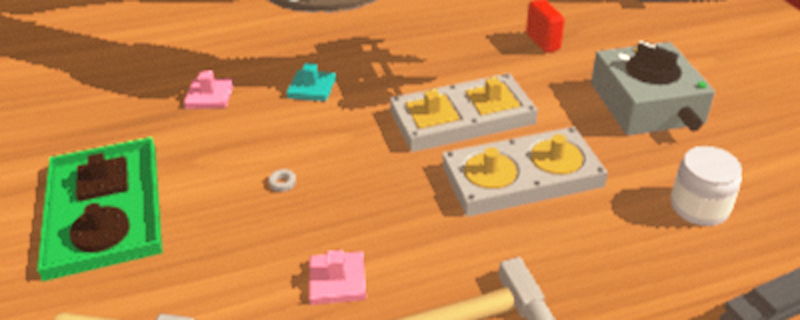

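View pics/t14b.png

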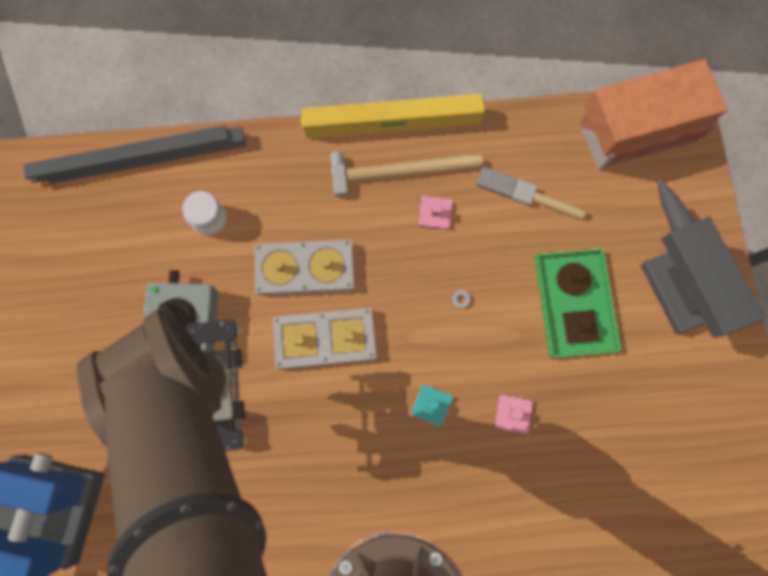

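View pics/s14c.png

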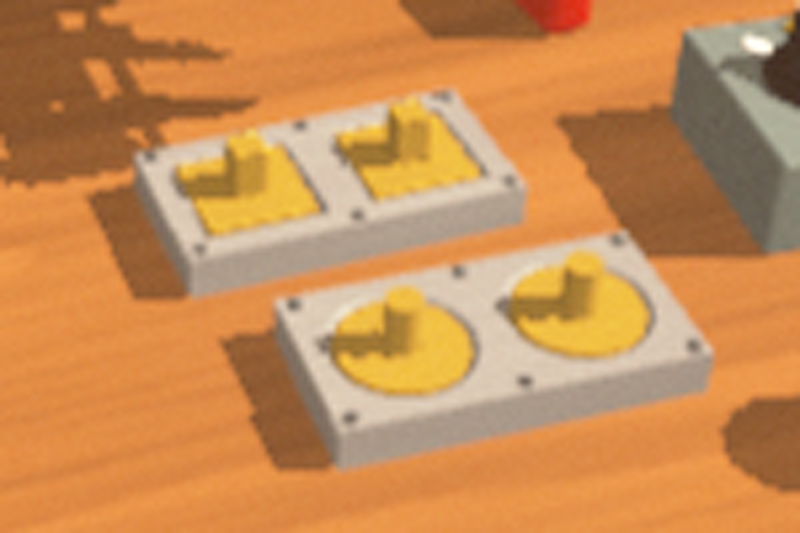

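All four blanks lie flush and stub up in their cavities, both stampings are in the tray, and the bystanders are unmoved. Back to the selector.

```bash
python3 plan.py 0.535,0.3508,0.15,119.9,20
```

```text
t 54.53 p [0.3968 0.2348 0.1631] yaw_y 0.89 xaxis [-0.015  1.     0.001] z [-0.002  0.001 -1.   ] F [ 0.  -0.1 -0.8] w 0.0452 q7 [-0.9   0.26  0.31  2.08 -0.11  0.82 -0.51]
q7~ 93
rows 20 t [0.0088, 0.0035, 0.0007] rot [-0.01, -0.0, 3.05] dist 0.181
```

```bash
sed -i 's/for k in (0,180,-180):/for k in ((0,) if "X" in sys.argv else (0,180,-180)):/; s/for a in sys.argv\[1:\]:/for a in [u for u in sys.argv[1:] if u!="X"]:/' plan.py; python3 plan.py X 0.535,0.3508,0.15,119.9,20
```

```text
t 54.53 p [0.3968 0.2348 0.1631] yaw_y 0.89 xaxis [-0.015  1.     0.001] z [-0.002  0.001 -1.   ] F [ 0.  -0.1 -0.8] w 0.0452 q7 [-0.9   0.26  0.31  2.08 -0.11  0.82 -0.51]
q7~ 87
rows 20 t [-0.0032, 0.0104, 0.0006] rot [0.0, -0.01, -5.95] dist 0.181
```

```bash
python3 -m creep '[{"translation":[-0.0032,0.0104,0],"rot":[0,0,-5.95],"jaw":0.05},{"translation":[-0.0032,0.0104,0],"rot":[0,0,-5.95],"jaw":0.05},{"translation":[-0.0032,0.0104,0],"rot":[0,0,-5.95],"jaw":0.05},{"translation":[-0.0032,0.0104,0],"rot":[0,0,-5.95],"jaw":0.05},{"translation":[-0.0032,0.0104,0],"rot":[0,0,-5.95],"jaw":0.05},{"translation":[-0.0032,0.0104,0],"rot":[0,0,-5.95],"jaw":0.05},{"translation":[-0.0032,0.0104,0],"rot":[0,0,-5.95],"jaw":0.05},{"translation":[-0.0032,0.0104,0],"rot":[0,0,-5.95],"jaw":0.05},{"translation":[-0.0032,0.0104,0],"rot":[0,0,-5.95],"jaw":0.05},{"translation":[-0.0032,0.0104,0],"rot":[0,0,-5.95],"jaw":0.05}]'; python3 -m creep '[{"translation":[-0.0032,0.0104,0],"rot":[0,0,-5.95],"jaw":0.05},{"translation":[-0.0032,0.0104,0],"rot":[0,0,-5.95],"jaw":0.05},{"translation":[-0.0032,0.0104,0],"rot":[0,0,-5.95],"jaw":0.05},{"translation":[-0.0032,0.0104,0],"rot":[0,0,-5.95],"jaw":0.05},{"translation":[-0.0032,0.0104,0],"rot":[0,0,-5.95],"jaw":0.05},{"translation":[-0.0032,0.0104,0],"rot":[0,0,-5.95],"jaw":0.05},{"translation":[-0.0032,0.0104,0],"rot":[0,0,-5.95],"jaw":0.05},{"translation":[-0.0032,0.0104,0],"rot":[0,0,-5.95],"jaw":0.05},{"translation":[-0.0032,0.0104,0],"rot":[0,0,-5.95],"jaw":0.05},{"translation":[-0.0032,0.0104,0],"rot":[0,0,-5.95],"jaw":0.05}]';python3 -m creep '[{"translation":[0,0,0],"rot":[0,0,0],"jaw":0.05},{"translation":[0,0,0],"rot":[0,0,0],"jaw":0.05},{"translation":[0,0,0],"rot":[0,0,0],"jaw":0.05},{"translation":[0,0,0],"rot":[0,0,0],"jaw":0.05},{"translation":[0,0,0],"rot":[0,0,0],"jaw":0.05},{"translation":[0,0,0],"rot":[0,0,0],"jaw":0.05}]'; python3 plan.py X 0.535,0.3508,0.082,119.9,4
```

```text
clock: 55.37
position: [0.5036, 0.249, 0.1631]
ee_rot: [0.806, 3.036, -0.0]
force: [0.4, -0.3, -0.2]
width: 0.544
clock: 56.2
position: [0.5395, 0.347, 0.1629]
ee_rot: [-0.807, 3.036, -0.001]
force: [-0.1, 0.3, 0.2]
width: 0.547
clock: 56.7
position: [0.5387, 0.3469, 0.1632]
ee_rot: [-0.798, 3.038, -0.001]
force: [-0.9, -0.7, -0.6]
width: 0.546
t 56.7 p [0.5387 0.3469 0.1632] yaw_y 119.44 xaxis [-0.871 -0.492 -0.   ] z [ 0. -0. -1.] F [-0.9 -0.7 -0.6] w 0.0502 q7 [-0.55  0.54 -0.15  1.61  0.09  1.    1.35]
q7~ 87
rows 4 t [0.0003, 0.0013, 0.0203] rot [-0.01, 0.0, -0.11] dist 0.081
```

```bash
python3 -m creep '[{"translation":[0.0003,0.0013,0.0203],"rot":[0,0,-0.1],"jaw":0.05},{"translation":[0.0003,0.0013,0.0203],"rot":[0,0,-0.1],"jaw":0.05},{"translation":[0.0003,0.0013,0.0203],"rot":[0,0,-0.1],"jaw":0.05},{"translation":[0.0003,0.0013,0.0203],"rot":[0,0,-0.1],"jaw":0.05},{"translation":[0,0,0],"rot":[0,0,0],"jaw":0.05},{"translation":[0,0,0],"rot":[0,0,0],"jaw":0.05},{"translation":[0,0,0],"rot":[0,0,0],"jaw":0.05},{"translation":[0,0,0],"rot":[0,0,0],"jaw":0.05}]'; python3 -m creep '[{"translation":[0,0,0],"rot":[0,0,0],"jaw":0.01},{"translation":[0,0,0],"rot":[0,0,0],"jaw":0.01},{"translation":[0,0,0],"rot":[0,0,0],"jaw":0.01},{"translation":[0,0,0],"rot":[0,0,0],"jaw":0.01},{"translation":[0,0,0],"rot":[0,0,0],"jaw":0.01},{"translation":[0,0,0],"rot":[0,0,0],"jaw":0.01},{"translation":[0,0,0],"rot":[0,0,0],"jaw":0.01},{"translation":[0,0,0],"rot":[0,0,0],"jaw":0.01},{"translation":[0,0,0],"rot":[0,0,0],"jaw":0.01}]' 40; python3 -c "
from h import *; st()"
```

```text
clock: 57.37
position: [0.5359, 0.3519, 0.0835]
ee_rot: [-0.81, 3.033, 0.001]
force: [-0.2, -0.2, -0.3]
width: 0.547
clock: 58.12
position: [0.535, 0.3513, 0.0819]
ee_rot: [-0.811, 3.035, -0.0]
force: [0.6, -0.8, 1.3]
width: 0.174
t 58.12 p [0.535  0.3513 0.0819] yaw_y 119.93 xaxis [-0.867 -0.499 -0.   ] z [ 0. -0. -1.] F [ 0.6 -0.8  1.3] w 0.016 q7 [-0.57  0.62 -0.15  1.69  0.12  0.84  1.33]
```

Firm on the bar at the white position. Turning 74.5° clockwise to red.

```bash
python3 -m creep '[{"translation":[0,0,0],"rot":[0,0,6.2],"jaw":0.01},{"translation":[0,0,0],"rot":[0,0,6.2],"jaw":0.01},{"translation":[0,0,0],"rot":[0,0,6.2],"jaw":0.01},{"translation":[0,0,0],"rot":[0,0,6.2],"jaw":0.01},{"translation":[0,0,0],"rot":[0,0,6.2],"jaw":0.01},{"translation":[0,0,0],"rot":[0,0,6.2],"jaw":0.01},{"translation":[0,0,0],"rot":[0,0,6.2],"jaw":0.01},{"translation":[0,0,0],"rot":[0,0,6.2],"jaw":0.01},{"translation":[0,0,0],"rot":[0,0,6.2],"jaw":0.01},{"translation":[0,0,0],"rot":[0,0,6.2],"jaw":0.01},{"translation":[0,0,0],"rot":[0,0,6.2],"jaw":0.01},{"translation":[0,0,0],"rot":[0,0,6.3],"jaw":0.01}]';python3 -m creep '[{"translation":[0,0,0],"rot":[0,0,0],"jaw":0.01},{"translation":[0,0,0],"rot":[0,0,0],"jaw":0.01},{"translation":[0,0,0],"rot":[0,0,0],"jaw":0.01},{"translation":[0,0,0],"rot":[0,0,0],"jaw":0.01}]'; python3 -c "
from h import *; st()"; python3 -m creep '[{"translation":[0,0,0],"rot":[0,0,0],"jaw":0.05},{"translation":[0,0,0],"rot":[0,0,0],"jaw":0.05},{"translation":[0,0,0],"rot":[0,0,0],"jaw":0.05},{"translation":[0,0,0],"rot":[0,0,0],"jaw":0.05},{"translation":[0,0,0],"rot":[0,0,0],"jaw":0.05},{"translation":[0,0,-0.03],"rot":[0,0,0],"jaw":0.05},{"translation":[0,0,-0.03],"rot":[0,0,0],"jaw":0.05},{"translation":[0,0,-0.03],"rot":[0,0,0],"jaw":0.05},{"translation":[0,0,-0.03],"rot":[0,0,0],"jaw":0.05}]'; python3 plan.py 0.42,0.05,0.25,45,12
```

```text
clock: 59.12
position: [0.5352, 0.3526, 0.082]
ee_rot: [1.198, 2.904, 0.003]
force: [1.8, 3.3, -2.3]
width: 0.174
clock: 59.45
position: [0.5352, 0.3526, 0.082]
ee_rot: [1.185, 2.909, 0.003]
force: [2.4, 5.4, -3.7]
width: 0.17
t 59.45 p [0.5352 0.3526 0.082 ] yaw_y 45.67 xaxis [-0.715  0.699  0.   ] z [ 0.001  0.002 -1.   ] F [ 2.4  5.4 -3.7] w 0.0156 q7 [-0.8   0.62  0.2   1.71 -0.16  0.83  0.27]
clock: 60.2
position: [0.5347, 0.351, 0.2031]
ee_rot: [-1.191, -2.907, 0.001]
force: [0.5, 1.8, 0.3]
width: 0.541
t 60.2 p [0.5347 0.351  0.2031] yaw_y 45.44 xaxis [-0.713  0.702 -0.   ] z [-0.    -0.001 -1.   ] F [0.5 1.8 0.3] w 0.0497 q7 [-0.82  0.49  0.23  1.6  -0.12  1.07  0.24]
q7~ 38
rows 12 t [-0.0109, -0.0245, -0.0039] rot [-0.0, 0.0, 0.04] dist 0.325
```

```bash
python3 -m creep '[{"translation":[-0.0109,-0.0245,-0.0039],"rot":[0,0,0],"jaw":0.05},{"translation":[-0.0109,-0.0245,-0.0039],"rot":[0,0,0],"jaw":0.05},{"translation":[-0.0109,-0.0245,-0.0039],"rot":[0,0,0],"jaw":0.05},{"translation":[-0.0109,-0.0245,-0.0039],"rot":[0,0,0],"jaw":0.05},{"translation":[-0.0109,-0.0245,-0.0039],"rot":[0,0,0],"jaw":0.05},{"translation":[-0.0109,-0.0245,-0.0039],"rot":[0,0,0],"jaw":0.05},{"translation":[-0.0109,-0.0245,-0.0039],"rot":[0,0,0],"jaw":0.05},{"translation":[-0.0109,-0.0245,-0.0039],"rot":[0,0,0],"jaw":0.05},{"translation":[-0.0109,-0.0245,-0.0039],"rot":[0,0,0],"jaw":0.05},{"translation":[-0.0109,-0.0245,-0.0039],"rot":[0,0,0],"jaw":0.05},{"translation":[-0.0109,-0.0245,-0.0039],"rot":[0,0,0],"jaw":0.05},{"translation":[-0.0109,-0.0245,-0.0039],"rot":[0,0,0],"jaw":0.05}]'; python3 -m creep '[{"translation":[0,0,0],"rot":[0,0,0],"jaw":0.05},{"translation":[0,0,0],"rot":[0,0,0],"jaw":0.05},{"translation":[0,0,0],"rot":[0,0,0],"jaw":0.05},{"translation":[0,0,0],"rot":[0,0,0],"jaw":0.05}]'
python3 - <<'E'
from h import *
s=get("scene","s15");t=get("top","t15");st()
cv2.imwrite("pics/k15.png",np.hstack([cv2.resize(t[185:245,90:150],(400,400),interpolation=cv2.INTER_CUBIC),cv2.resize(s[140:200,345:405],(400,400),interpolation=cv2.INTER_CUBIC)]))
cv2.imwrite("pics/s15b.png",cv2.resize(s[140:300,50:450],(800,320),interpolation=cv2.INTER_CUBIC))
E
```

```text
clock: 61.2
position: [0.421, 0.0488, 0.2489]
ee_rot: [-1.191, -2.907, -0.0]
force: [0.5, -0.3, 0.6]
width: 0.542
clock: 61.53
position: [0.422, 0.0511, 0.2486]
ee_rot: [-1.189, -2.908, -0.0]
force: [0.2, 0.3, -0.1]
width: 0.543
t 61.63 p [0.4219 0.051  0.2485] yaw_y 45.52 xaxis [-0.714  0.701  0.   ] z [-0. -0. -1.] F [-0.1 -0.3  0. ] w 0.0498 q7 [-0.56  0.09  0.34  2.04 -0.03  1.02  0.59]
```

View pics/k15.png

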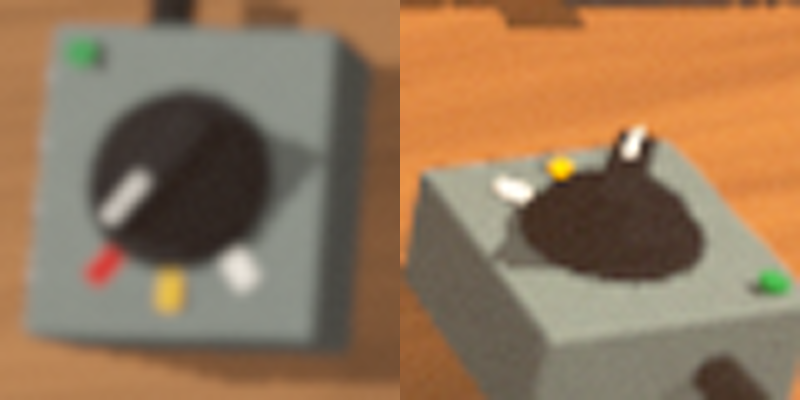

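View pics/s15b.png

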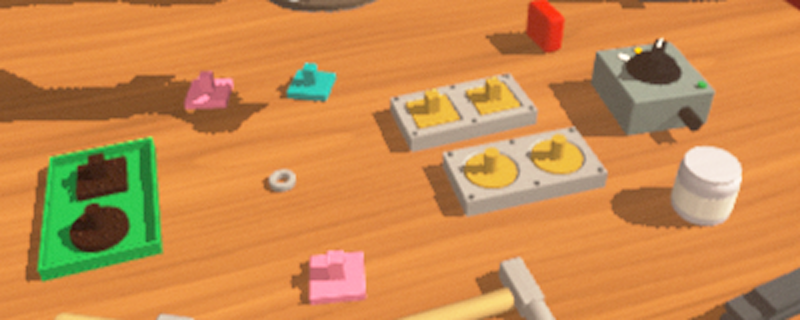

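Run:
```python
from h import *
f=lambda p:(p[0]/6.667+90-.5,p[1]/6.667+185-.5)
a=back("top",f((146,173)),.095)[:2]; b=back("top",f((106,219)),.095)[:2]; print(np.degrees(np.arctan2(*(b-a)[::-1])),"expect ~135.5-136")
print(arm.sign_off())
```

```text
136.69713326909704 expect ~135.5-136
the job is handed in; nothing more can be done
None
```

The job is done and handed in at about 62 s of the 210 s allowed. No verdict was reported.

- **Selector off first:** it stood at yellow to begin with. I turned it to white before moving anything else.
- **Stampings:** both are in the green tray, stub up.
- **Blanks:** all four were present. The two round ones are in the round die and the two square ones in the square die, stub up and flush with the plate in the last pictures. No contact force showed while lowering them.
- **Knocked blank:** one round blank was knocked aside during the run, so I located it again before picking it up.
- **Selector to red last:** after the blanks were in, I turned the selector to red, released it and backed the arm clear.

**Checks:**
- The pointer measured about 137° against the red mark's 136°. After the first turn it read -148° against the white mark's -150°, which is within reading error.
- The look-alikes and the other things on the bench look unmoved.
- The two cameras differed by about 2 mm in y. I corrected this by comparing them with a blank set down at a known robot position.
- My picture fit of the stampings in the tray was poor and suggested the square one is turned 4–6°. The pictures show both lying flat and stub up.

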